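# Pack up the rinse pots

## Task

Pack up the three handled steel rinse pots on the sloped rubber-lined stand. First slide the large pot, which is already on the stand, down the slope until it rests against the stop, its handle still pointing up the slope; then nest the medium pot fully down in the large one, and after it the small pot fully down in the medium one. Fan the handles to one side, each turned about 35 degrees further round than the handle below it so that each can be taken by itself; set the pots down rather than dropping them, and leave the other things on the table where they stand.

Things in the scene. Friction and masses are not known exactly. Their poses are not given: they have to be found in the camera images.
- stand: Fixed sloped stand, grey rubber-lined board 190 mm wide, 238 mm long, sloping 25 deg, low end towards the robot, side rims 8 mm. Frame lies in the slope: origin mid low end, on the board's surface at the foot of the stop (22 mm above the table); x up the slope along the surface, z square off it. The stop is a straight wall across the low end: inner face at x = 0, 20 mm high over the surface.
- large: Large steel pot, outside diameter 112 mm, 46 mm high, 0.36 kg. Origin: centre of underside; z out of its mouth, x along the handle outwards. Straight wall 3 mm, floor 4 mm thick. Starts on the stand part of the way up the slope, handle roughly uphill, held by friction. Against the stop its origin is 56 mm from the stop's face.
- medium: Medium steel pot, diameter 92 mm, 60 mm high, 0.30 kg. Origin: centre of underside; z out of its mouth, x along the handle outwards. Straight wall 3 mm, floor 4 mm thick. Starts upright on the table left or right of the stand. Fully down in the large pot its origin is 4 mm above the large pot's, with 7 mm play all round.
- small: Small steel pot, diameter 72 mm, 74 mm high, 0.24 kg. Origin: centre of underside; z out of its mouth, x along the handle outwards. Straight wall 3 mm, floor 4 mm thick. Starts upright on the table, on the other side of the stand from the medium pot. Fully down in the medium pot its origin is 4 mm above that pot's, with 7 mm play all round.
- large_tip (a point): End of the large pot's handle, at mid-height of the bar, 135 mm from the pot's axis and 40 mm above its underside. The handle is a straight dark bar 16 mm wide, 12 mm high, square to the pot's axis, top flush with the rim; in the nest it passes over the stand.
- medium_tip (a point): End of the medium pot's handle, at mid-height of the bar, 135 mm from the pot's axis and 54 mm above its underside. The handle is a straight dark bar 16 mm wide, 12 mm high, square to the pot's axis, top flush with the rim; in the nest it passes 6 mm above the rim of the pot below.
- small_tip (a point): End of the small pot's handle, at mid-height of the bar, 135 mm from the pot's axis and 68 mm above its underside. The handle is a straight dark bar 16 mm wide, 12 mm high, square to the pot's axis, top flush with the rim; in the nest it passes 6 mm above the rim of the pot below.
- reagent_a: Small bottle with blue cap, 34 mm diameter, 85 mm high, loose, origin under its centre; to be left alone.
- reagent_b: Small jar with yellow cap, 42 mm diameter, 75 mm high, loose, origin under its centre; to be left alone.
- carton: Small paper carton with a blue band, 50 x 70 x 85 mm high, loose, origin under its centre; to be left alone.
- swab_jar: Glass jar with steel cap, 66 mm diameter, 100 mm high, loose, origin under its centre; to be left alone.
Not all that is in view belongs to the job. What is shaped like the large but purple is not meant.

How it is judged:
On the way, in this order (a step that is already met when the one before it is completed fails the run):
1. the large pot rests against the stop, handle up the slope (x of large in the frame of stand between 0.05 and 0.061 m and z of large in the frame of stand between -0.004 and 0.004 m and y of large in the frame of stand between -0.07 and 0.07 m and angle between the z axis of large and the z axis of stand, either way round below 0.06 rad and x of large_tip in the frame of stand above 0.061 m and linear speed of large below 0.03 m/s), for 0.2 s.
2. the medium pot is fully down in the large one, its handle fanned to one side (z of medium in the frame of large between 0 and 0.01 m and distance between medium and large below 0.013 m and angle between the z axis of medium and the z axis of large, either way round below 0.09 rad and ((x of medium_tip in the frame of large above 0.04 m and y of medium_tip in the frame of large between 0.04 and 0.115 m) or (x of medium_tip in the frame of large above 0.04 m and y of medium_tip in the frame of large between -0.115 and -0.04 m))), for 0.2 s.
3. the small pot is fully down in the medium one, its handle fanned further to the same side (z of small in the frame of medium between 0 and 0.01 m and distance between small and medium below 0.013 m and angle between the z axis of small and the z axis of medium, either way round below 0.09 rad and ((x of medium_tip in the frame of large above 0.04 m and y of medium_tip in the frame of large between 0.04 and 0.115 m and x of small_tip in the frame of medium above 0.04 m and y of small_tip in the frame of medium between 0.04 and 0.115 m) or (x of medium_tip in the frame of large above 0.04 m and y of medium_tip in the frame of large between -0.115 and -0.04 m and x of small_tip in the frame of medium above 0.04 m and y of small_tip in the frame of medium between -0.115 and -0.04 m))), for 0.2 s.
At the end, for the whole second after the job is handed in: Large pot flat on the stand, within 5 mm of the stop, handle up the slope; medium and small each down on the floor of the pot below (under 6 mm off it, within 12 mm of centre, 5 degrees); each handle end 40 to 115 mm aside of the handle below, both to one side; all at rest (all of step 1 and all of step 3 and z of medium in the frame of large between 0 and 0.01 m and distance between medium and large below 0.013 m and angle between the z axis of medium and the z axis of large, either way round below 0.09 rad and linear speed of each of medium, small below 0.03 m/s); the robot touches nothing.
It fails at once if a bystander is shoved more than 40 mm or tipped more than 20 degrees (distance of any of reagent_a, reagent_b, carton, swab_jar from where it was at the start of the episode above 0.04 m or angle between any of reagent_a, reagent_b, carton, swab_jar's own z axis and vertical above 0.35 rad).
It fails at once if a pot is dropped: it moves faster than 0.65 m/s without being held ((linear speed of large above 0.65 m/s and contact force between large and the fingers below 0.05 N) or (linear speed of medium above 0.65 m/s and contact force between medium and the fingers below 0.05 N) or (linear speed of small above 0.65 m/s and contact force between small and the fingers below 0.05 N)).
It also fails if it takes over 72 s, if anything falls off the work surface, if the arm or the gripper's body presses on something with over 40 N, if the wrist force passes 120 N, or if a joint passes its speed limit or range.

## Robot

A 6-joint arm with a two-finger parallel gripper is mounted at the origin on the work surface. World frame = base frame: x ahead of the robot, y to its left, z up, the work surface at z = 0. Lengths are in m, angles in rad, forces in N, time in s.
With the tool pointing down it reaches from about 0.3 to 0.775 m from the base axis. Payload 14.6 kg.
Tool frame: the origin (TCP) lies at the very end of the fingers, on their centre line; the grasp point (between the pads) lies 19 mm behind it; x points along the fingers, z is the direction in which the jaws open and shut, and the axes are right-handed (so a half turn about x gives the same grasp; the last joint's range is limited). The gripper opens to 94 mm and grips with 3 to 60 N. Pads are 16 mm wide; open, the fingers measure 119 mm over their backs; the gripper's body (75 mm by 177 mm) begins 78 mm behind the grasp point.
Start: joints at [1.195, 0.3, 1.521, -0, 1.321, -0.067], TCP at [0.167, 0.524, 0.205] pointing down, gripper open.
Joint ranges: [-3.03, 3.03], [-0.79, 2.21], [0.23, 2.52], [-1.04, 4.18], [0, 3.07], [-2.55, 2.55]. Speed limits (rad/s): [2.22, 2.22, 2.57, 3.14, 3.14, 3.14].

## Interface

Orientations are given as [roll, pitch, yaw] about the fixed x, y, z axes, in that order (R = Rz(yaw) Ry(pitch) Rx(roll)).
In Python, from station import ctrl gives the robot as it stands. The module is installed in compiled form; this text tells all that it offers.
- The arm moves only by the tool servo_tool, never from a script. Its argument "motion" is one flat list of numbers, 4 for each row, row after row: the shift along the tool's x, y, z in mm, then the turn about the tool's x in degrees. In form: [dx, dy, dz, roll, dx, dy, dz, roll, ...]. A call has 1 to 20 rows; each row is the pose to reach, as a shift and turn from the pose commanded when the call began, along the tool's axes at that moment; what a row does not reach only later rows make up. A row lasts 1/8 s, in which the tool goes at most 62.5 mm and 10.7 degrees, less where a joint would pass 70% of its speed; a pose out of reach is approached as far as the arm can. A call with a gripper value outside its range is refused whole. "gripper" is the opening, from 0 (shut) to 1 (fully open), set as the call begins (left out, the last holds). The fingers move at their own pace and stop on an object; "force" is the grip in N (left out, the last holds). Time passes only in rows, so rows that repeat a pose let the fingers close. It gives the time, the measured TCP pose, the force and the opening at its end, in the units of the state.
- ctrl.get_obs(): the state, without advancing time (a new reading comes with each control period).
- ctrl.camera(name): name is "side" or "top"; returns a dict with "color" (480x640x3 uint8, red, green, blue), "z_map" (480x640 float32, m along the optical axis (not along the pixel's ray), 0 where there is no reading), "fx", "fy", "cx", "cy" (pixels), "dist_coeffs" ([k1, k2, p1, p2, k3] as OpenCV has them; the pictures are not rectified), "rvec" (rotation vector, rad) and "tvec" (3), from world to camera coordinates, as OpenCV has them. Camera axes: x right, y down, z forward; pixel columns grow to the right and rows downward; lengths in m; the calibration is good to about 2 mm. A picture is of the moment at which its call begins.
- ctrl.hand_in(): hands the job in, once; it reports no verdict.
The state is a dict: "time_s": time; "qpos": joint angles; "joint_vel": joint speeds; "tau": joint torques, N m; "ee_pos": TCP position; "eef_rot": TCP orientation; "force": force on the tool from outside, world axes, zero at the start; "moment": the same for the moment, N m; "grip_width": finger opening in m.
Only numpy, scipy, OpenCV 4.12 (cv2) and the standard library are available. Lean on these libraries where they do the work, as an engineer would, in place of code of your own. Each camera call takes 0.05 s, during which the arm holds its last target.

## Working session

There is one attempt and no reset: what is moved stays moved. The work goes in short steps, Python scripts to look and compute and a tool call to move; the robot and the scene stay as the last step left them, time stands still between calls to the robot, and variables do not carry over. Pictures are saved under pics/ and viewed, and the job is handed in when it is done.

Besides the shell and the picture viewer there is one more tool, called in YAML: its name, and indented under it one key for each argument. servo_tool: Moves the arm, as the interface text tells. Its arguments: {"type":"object","properties":{"motion":{"type":"array","items":{"type":"number"}},"gripper":{"type":"number"},"force":{"type":"number"}},"required":["motion"]}

```bash
mkdir -p pics; ls; python3 - <<'E'
from station import ctrl
import cv2
o=ctrl.get_obs()
for k,v in o.items(): print(k,v)
for n in("side","top"):
    c=ctrl.camera(n); cv2.imwrite(f"pics/{n}0.png",c["color"][:,:,::-1])
    print(n,{k:c[k] for k in c if k not in("color","z_map")})
E
```

```text
pics
time_s 0.0
qpos [ 1.19540711e+00  3.00445897e-01  1.52159465e+00 -1.20274938e-05
  1.32073980e+00 -6.65915948e-02]
joint_vel [ 0.00165406  0.00095348  0.0003277   0.00162381 -0.00052211 -0.00022963]
tau [ 1.49821758e-04 -5.31810915e+01 -3.52748072e+01  7.08539109e-02
  2.44087115e-02 -1.11290767e-04]
ee_pos [0.16705107 0.52372383 0.20489443]
eef_rot [ 3.08480957  1.56960858 -1.93637405]
force [ 0.16304741  0.91271219 -0.06644829]
moment [-0.00105733 -0.03220829  0.00367499]
grip_width 0.09416010394470686
side {'fx': 606.2804071987374, 'fy': 606.2804071987374, 'cx': 321.7947285396735, 'cy': 249.46880306973264, 'dist_coeffs': array([-0.04543008,  0.        ,  0.        ,  0.        ,  0.        ]), 'rvec': array([ 2.2182338 , -0.6763655 ,  0.32127687]), 'tvec': array([-0.41500458,  0.28968795,  1.33993544])}
top {'fx': 555.9309904834513, 'fy': 555.9309904834513, 'cx': 312.3766748890417, 'cy': 244.6964231855592, 'dist_coeffs': array([-0.15628612,  0.        ,  0.        ,  0.        ,  0.        ]), 'rvec': array([ 2.13240333, -2.15324723,  0.1612591 ]), 'tvec': array([-0.00368863,  0.52994088,  1.26582362])}
```

View pics/side0.png

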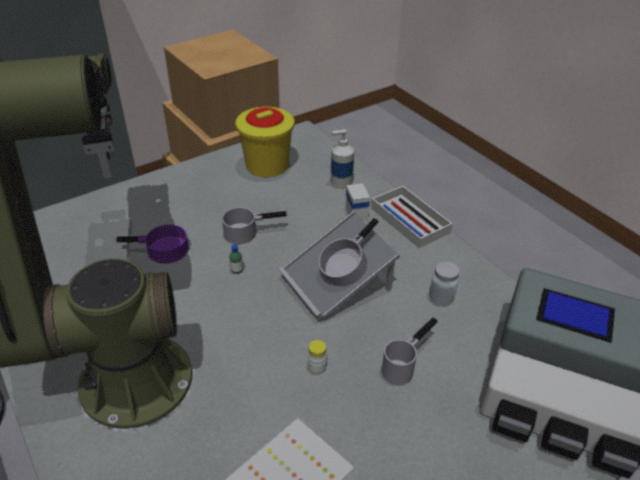

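View pics/top0.png

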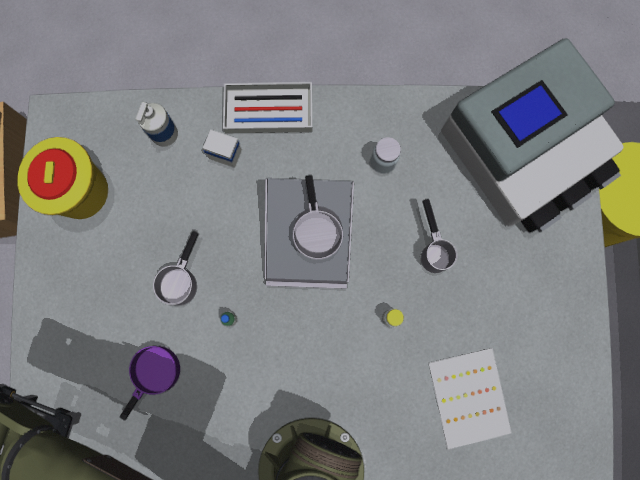

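Top view: the steel pots are at (316,233) on the stand (large), (173,284) on the left and (438,254) on the right. The purple pot at (155,370) is the decoy. Next I'll measure them and enlarge crops to confirm.

```bash
cat > h.py <<'E'
import numpy as np, cv2
from station import ctrl
def K(c): return np.array([[c["fx"],0,c["cx"]],[0,c["fy"],c["cy"]],[0,0,1]])
def cam(n):
    c=dict(ctrl.camera(n)); c["K"]=K(c); c["R"]=cv2.Rodrigues(np.array(c["rvec"]))[0]; c["t"]=np.array(c["tvec"]).reshape(3); c["d"]=np.array(c["dist_coeffs"]); return c
def rays(c,uv):
    p=cv2.undistortPoints(np.asarray(uv,float).reshape(-1,1,2),c["K"],c["d"]).reshape(-1,2)
    d=np.c_[p,np.ones(len(p))]@c["R"]
    return -c["R"].T@c["t"],d
def plane(c,uv,n,p0):
    o,d=rays(c,uv); n=np.asarray(n,float); return o+d*(((np.asarray(p0)-o)@n)/(d@n))[:,None]
def pts(c):
    v,u=np.mgrid[0:480,0:640]; o,d=rays(c,np.c_[u.ravel(),v.ravel()])
    P=o+d*c["z_map"].ravel()[:,None]; P[c["z_map"].ravel()==0]=np.nan
    return P.reshape(480,640,3)
def proj(c,P):
    return cv2.projectPoints(np.asarray(P,float).reshape(-1,1,3),c["R"] if 0 else np.array(c["rvec"]),c["t"],c["K"],c["d"])[0].reshape(-1,2)
E
cat > m.py <<'E'
from h import *
c=cam("top"); P=pts(c); np.save("P0.npy",P)
Z=P[...,2]
print("table z", np.nanmedian(Z[300:330,300:340]))
im=c["color"].astype(int)
big=cv2.resize(c["color"][130:310,130:480,::-1],None,fx=2.28,fy=2.28,interpolation=cv2.INTER_CUBIC); cv2.imwrite("pics/crop_top.png",big)
# stand plane
m=np.zeros((480,640),bool); m[190:280,272:288]=1; m[190:280,342:347]=1
Q=P[m]; Q=Q[np.isfinite(Q[:,2])]
A=np.c_[Q[:,:2],np.ones(len(Q))]; k,_,_,_=np.linalg.lstsq(A,Q[:,2],rcond=None)
r=Q[:,2]-A@k; print("plane",k,"rms",r.std(), "slope deg",np.degrees(np.arctan(np.hypot(*k[:2]))),"dir",np.degrees(np.arctan2(k[1],k[0])))
# height map vis
hv=np.clip(Z/0.2*255,0,255); hv[np.isnan(hv)]=0
cv2.imwrite("pics/hmap.png",cv2.applyColorMap(hv.astype(np.uint8),cv2.COLORMAP_JET))
# pots on the table
for name,(u0,v0),h,rad in(("L",(173,284),.06,.046),("R",(438,254),.074,.036)):
    sub=(np.hypot(P[...,0]-0,0)>=0)
    yy,xx=np.mgrid[0:480,0:640]; w=np.hypot(xx-u0,yy-v0)<60
    z=Z[w&(Z>.02)]
    print(name,"top z pct",np.nanpercentile(z,[50,90,97,99]))
E
python3 m.py
```

```text
table z 0.00042390022794880355
plane [ 0.46459176 -0.02848199 -0.18577667] rms 0.0047293284198837455 slope deg 24.96028194811065 dir -3.5081504344634884
L top z pct [0.05790934 0.06299611 0.06498431 0.06777674]
R top z pct [0.07137217 0.07666998 0.07846759 0.07984474]
```

```bash
ls pics
```

```text
crop_top.png
hmap.png
side0.png
top0.png
```

View pics/crop_top.png

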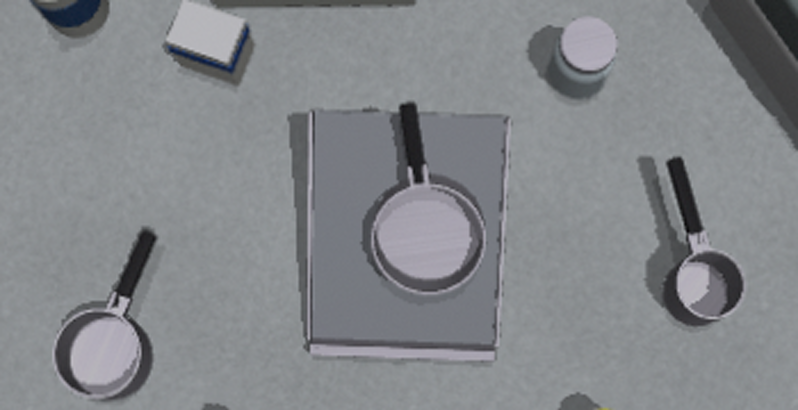

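View pics/hmap.png

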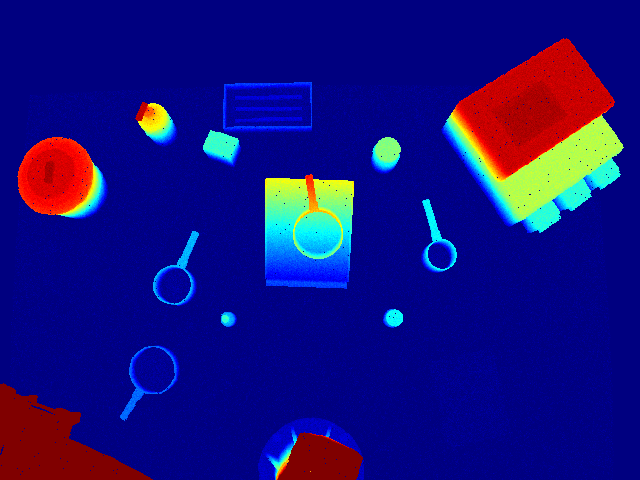

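```bash
cat > m2.py <<'E'
from h import *
P=np.load("P0.npy"); X,Y,Z=P[...,0],P[...,1],P[...,2]
vv,uu=np.mgrid[0:480,0:640]
box=(uu>255)&(uu<365)&(vv>170)&(vv<296)
# board pixels: exclude pot circle and handle
m=box&(np.hypot(uu-316,vv-233)>32)&~((uu>298)&(uu<326)&(vv<215))&(uu>272)&(uu<344)&(vv>184)&(vv<276)
Q=P[m];Q=Q[np.isfinite(Q[:,2])]
for i in range(5):
    A=np.c_[Q[:,:2],np.ones(len(Q))]; k=np.linalg.lstsq(A,Q[:,2],rcond=None)[0]; r=Q[:,2]-A@k; Q=Q[abs(r)<max(2.5*r.std(),.002)]
print("plane",k,r.std(),"slope",np.degrees(np.arctan(np.hypot(*k[:2]))),"dir",np.degrees(np.arctan2(k[1],k[0])),len(Q))
# stand plan outline
s=box&(Z>.012)&(np.hypot(uu-316,vv-233)>32)&~((uu>298)&(uu<326)&(vv<215))
S=P[s][:,:2]; rect=cv2.minAreaRect((S*1000).astype(np.float32)); print("rect",rect, cv2.boxPoints(rect))
# edges: per row left/right extreme columns ->positions
L=[];R=[]
for v in range(190,275,3):
    us=uu[v][s[v]]; 
    L.append(P[v,us.min()+1]);R.append(P[v,us.max()-1])
for n,E in(("L",L),("R",R)):
    E=np.array(E);E=E[np.isfinite(E[:,0])]; f=np.polyfit(E[:,0],E[:,1],1);print(n,"edge slope deg",np.degrees(np.arctan(f[0])),f)
# stop profile along u=290,330
for u in(285,300,330):
    print(u,[(v,round(float(X[v,u]),4),round(float(Z[v,u]),4)) for v in range(272,294)])
# pots on table
def circ(Q):
    A=np.c_[2*Q,np.ones(len(Q))]; s=np.linalg.lstsq(A,(Q**2).sum(1),rcond=None)[0]; return s[:2],np.sqrt(s[2]+s[:2]@s[:2])
for n,(u0,v0),h,ra in(("medium",(173,284),.06,.046),("small",(438,254),.074,.036)):
    w=np.hypot(uu-u0,vv-v0)<75
    q=P[w&(abs(Z-h)<.010)][:,:2]
    c0=P[v0,u0][:2]
    rr=np.hypot(*(q-c0).T)
    ring=q[rr<ra+.008]
    for i in range(4):
        c,r=circ(ring); d=np.hypot(*(q-c).T); ring=q[abs(d-(ra-.0015))<.004]
    hd=q[(d>ra+.02)&(d<.15)]; a=np.arctan2(*(hd.mean(0)-c)[::-1]); print(n,c,r,"yaw",np.degrees(a),"reach",d[d<.16].max(),len(ring),len(hd))
# bystanders
for n,(u,v) in dict(a=(227,319),b=(394,318),carton=(221,146),swab=(387,151)).items():
    print(n,np.nanmedian(P[v-4:v+5,u-4:u+5].reshape(-1,3),0))
E
python3 m2.py
```

```text
plane [ 0.46595245 -0.02147357 -0.18701432] 0.002531744558621032 slope 25.006557129996544 dir -2.6386280782280997 2808
rect ((550.2861938476562, 1.6667861938476562), (198.43270874023438, 237.88522338867188), 87.44692993164062) [[ 427.04208   -92.152824]
 [ 664.69116  -102.74935 ]
 [ 673.5303     95.4864  ]
 [ 435.88123   106.082924]]
L edge slope deg -2.1503291445544788 [-0.03754795  0.11796871]
R edge slope deg -2.8181234945586215 [-0.04922524 -0.06704727]
285 [(272, 0.4669, 0.0317), (273, 0.4654, 0.0236), (274, 0.4627, 0.0263), (275, 0.46, 0.0304), (276, 0.458, 0.0263), (277, 0.4558, 0.0246), (278, 0.4535, 0.0243), (279, 0.4513, 0.022), (280, 0.4482, 0.0305), (281, 0.4452, 0.0381), (282, 0.4427, 0.0397), (283, 0.4405, 0.0375), (284, 0.4386, 0.0328), (285, 0.4359, 0.037), (286, 0.4362, 0.0027), (287, 0.4341, -0.001), (288, 0.4313, 0.0043), (289, 0.4295, -0.0035), (290, 0.4266, 0.0031), (291, 0.4243, 0.0019), (292, 0.422, 0.0001), (293, 0.4198, -0.0029)]
300 [(272, 0.4666, 0.0321), (273, 0.4644, 0.0301), (274, 0.462, 0.0308), (275, 0.4601, 0.0261), (276, 0.4579, 0.024), (277, 0.4552,
[... 570 characters left out ...]
80, 0.4478, 0.0234), (281, 0.4449, 0.0301), (282, 0.4418, 0.0388), (283, 0.4394, 0.0389), (284, 0.4372, 0.0375), (285, 0.4348, 0.0382), (286, 0.4327, 0.036), (287, 0.4304, 0.0349), (288, 0.4305, 0.0013), (289, 0.4281, 0.002), (290, 0.4259, -0.0018), (291, 0.4235, -0.0013), (292, 0.4211, -0.0008), (293, 0.4187, -0.0012)]
medium [0.4371219  0.31584467] 0.04431112905045434 yaw -36.80865955022916 reach 0.15991674158519867 243 252
small [ 0.50063938 -0.30417536] 0.03450776203429904 yaw 13.520826548062463 reach 0.13388650377851982 198 246
a [0.35696204 0.18520012 0.07445382]
b [ 0.35567268 -0.19142205  0.07588654]
carton [0.75932747 0.20403534 0.08616599]
swab [ 0.73804534 -0.18381359  0.10130902]
```

```bash
cat > st.py <<'E'
from h import *
yaw=np.radians(-2.6); s=np.radians(25)
ex=np.array([np.cos(s)*np.cos(yaw),np.cos(s)*np.sin(yaw),np.sin(s)]); ey=np.array([-np.sin(yaw),np.cos(yaw),0]); ez=np.cross(ex,ey)
O=np.array([.4488,.006,.022]); RS=np.c_[ex,ey,ez]
def tos(p): return (np.asarray(p)-O)@RS
def tow(p): return O+RS@np.asarray(p)
def circ(Q):
    A=np.c_[2*Q,np.ones(len(Q))]; s=np.linalg.lstsq(A,(Q**2).sum(1),rcond=None)[0]; return s[:2],np.sqrt(s[2]+s[:2]@s[:2])
def large(P,verbose=1):
    S=tos(P.reshape(-1,3)); S=S[np.isfinite(S[:,0])]
    S=S[(S[:,0]>-.02)&(S[:,0]<.36)&(abs(S[:,1])<.15)]
    q=S[(abs(S[:,2]-.046)<.008)]
    ring=q[:,:2]; c=np.median(ring,0)
    for i in range(12):
        d=np.hypot(*(q[:,:2]-c).T); ring=q[abs(d-.0545)<(.02 if i<6 else .004)][:,:2]; c,r=circ(ring)
    hd=q[(d>.075)&(d<.137)][:,:2]; a=np.arctan2(*(hd.mean(0)-c)[::-1])
    bd=S[(abs(S[:,2])<.006)]
    return c,r,np.degrees(a),len(ring),len(hd),np.median(bd[:,2])
E
python3 - <<'E'
from st import *
P=np.load("P0.npy"); print("large in stand",large(P))
Z=P[...,2]
for n,c,h,ra in(("medium",[.4371,.3158],.06,.046),("small",[.5006,-.3042],.074,.036)):
    q=P[(abs(Z-h)<.010)][:,:2]; q=q[np.isfinite(q[:,0])]; d=np.hypot(*(q-c).T)
    hd=q[(d>.06)&(d<.137)]; v=cv2.fitLine(hd.astype(np.float32),cv2.DIST_HUBER,0,.001,.001).ravel()
    print(n,np.degrees(np.arctan2(*(hd.mean(0)-c)[::-1])),np.degrees(np.arctan2(v[1],v[0])),d[d<.15].max(),len(hd))
# project check
c=cam("top"); im=c["color"][:,:,::-1].copy()
b=[tow(p) for p in ([0,.095,0],[0,-.095,0],[.238,-.095,0],[.238,.095,0])]
cv2.polylines(im,[proj(c,b).astype(np.int32)],1,(0,0,255),1)
t=np.linspace(0,6.28,60)
for cc,h,r in(([.4371,.3158],.06,.046),([.5006,-.3042],.074,.036)):
    cv2.polylines(im,[proj(c,np.c_[cc[0]+r*np.cos(t),cc[1]+r*np.sin(t),0*t+h]).astype(np.int32)],1,(0,255,0),1)
C=large(P)[0]
cv2.polylines(im,[proj(c,[tow([C[0]+.056*np.cos(a),C[1]+.056*np.sin(a),.046]) for a in t]).astype(np.int32)],1,(0,255,0),1)
cv2.imwrite("pics/chk.png",cv2.resize(im[160:310,130:480],None,fx=2.28,fy=2.28,interpolation=cv2.INTER_CUBIC))
E
```

```text
large in stand (array([ 0.18817233, -0.00672596]), np.float64(0.054483380065733104), np.float64(-167.70752613669052), 41, 166, np.float64(0.0005149644035910076))
medium -25.462351789014686 -20.647348 0.14962823032776587 247
small 13.546545222935961 14.126181 0.13393012339431254 231
```

View pics/chk.png

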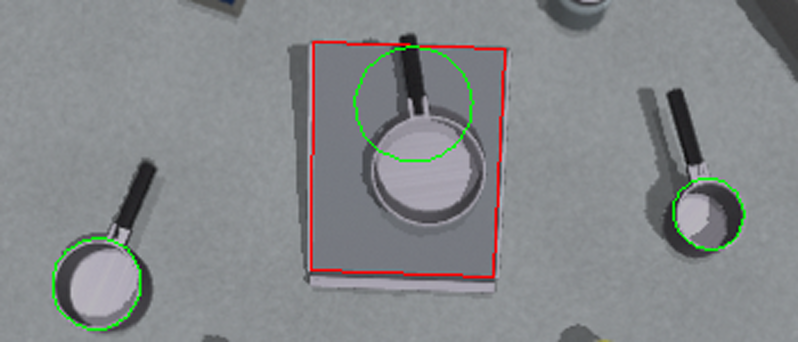

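```bash
cat >> st.py <<'E'
def large(P,c0):
    S=tos(P.reshape(-1,3)); S=S[np.isfinite(S[:,0])]
    S=S[(S[:,0]>-.02)&(S[:,0]<.36)&(abs(S[:,1])<.15)]
    q=S[(abs(S[:,2]-.046)<.008)][:,:2]; c=np.array(c0,float)
    for i in range(12):
        d=np.hypot(*(q-c).T); ring=q[abs(d-.0545)<(.012 if i<4 else .004)]; c,r=circ(ring)
    d=np.hypot(*(q-c).T); 
    return c,r,len(ring)
def handle(c,n,p0,ctr,dmin=.06,dmax=.14,thr=70):
    """dark bar direction: rays onto plane, centroid about ctr (3D); returns points"""
    v,u=np.mgrid[0:480,0:640]; Q=plane(c,np.c_[u.ravel(),v.ravel()],n,p0)
    d=np.linalg.norm(Q-ctr,axis=1); dark=(c["color"].max(2)<thr).ravel()
    m=(d>dmin)&(d<dmax)&dark
    mm=m.reshape(480,640).astype(np.uint8); k,lab,stt,_=cv2.connectedComponentsWithStats(mm)
    i=1+np.argmax(stt[1:,4]); return Q[(lab==i).ravel()]
E
python3 - <<'E'
from st import *
P=np.load("P0.npy"); c=cam("top")
c0=tos(plane(c,[[316,233]],ez,tow([0,0,.046])))[0]; print(c0)
C,r,n=large(P,c0[:2]); print("large",C,r,n)
H=tos(handle(c,ez,tow([0,0,.046]),tow([C[0],C[1],.046])))
print("large handle",np.degrees(np.arctan2(*(H.mean(0)[:2]-C)[::-1])),len(H),np.hypot(*(H[:,:2]-C).T).max())
for nme,cc,h in(("m",[.4371,.3158],.06),("s",[.5006,-.3042],.074)):
    H=handle(c,[0,0,1],[0,0,h],np.array(cc+[h])); print(nme,np.degrees(np.arctan2(*(H.mean(0)[:2]-cc)[::-1])),len(H),np.hypot(*(H[:,:2]-cc).T).max(), np.hypot(*(H[:,:2]-cc).T).min())
E
```

```text
[ 0.12776637 -0.018749    0.046     ]
large [ 0.12495458 -0.02213511] 0.05433285901546148 292
large handle 11.334999382536337 247 0.1336636952990449
m -22.589101163161764 220 0.13464910394198404 0.06204766066717207
s 13.734428372101815 209 0.1331702877554194 0.06025044868458832
```

```bash
cat > mv.py <<'E'
from st import *
from scipy.spatial.transform import Rotation as Ro
def now():
    o=ctrl.get_obs(); R=Ro.from_euler("xyz",o["eef_rot"]).as_matrix(); return o,np.array(o["ee_pos"]),R
def az(R): return np.degrees(np.arctan2(R[1,2],R[0,2]))
def go(p,a=None,verb=1):
    """tool-axes shift (mm) and roll(deg) to reach TCP p with jaw azimuth a (deg, mod 180)"""
    o,e,R=now(); d=R.T@(np.asarray(p)-e)*1000
    roll=0
    if a is not None:
        roll=-(a-az(R)); roll=(roll+90)%180-90
    print("shift",np.round(d,1),"roll",round(roll,1),"(q6",round(float(o["qpos"][5]),2),"t",round(o["time_s"],2),")"); return d,roll
E
python3 - <<'E'
from mv import *
o,e,R=now(); print(R.round(3),az(R))
a=np.radians(11.3)
s0=np.array([.125+.078*np.cos(a),-.022+.078*np.sin(a),.014])
p=tow(s0); print(p)
go(p+[0,0,.12],99.8)
go(p,99.8)
pf=tow([.1154,-.0101,.014]); go(pf,99.8)
E
```

```text
[[-0.    -0.953  0.304]
 [-0.     0.304  0.953]
 [-1.     0.    -0.001]] 72.30676064646231
[ 0.62500688 -0.00872463  0.11984079]
shift [ -34.5 -598.1 -368.3] roll -27.5 (q6 -0.07 t 0.25 )
shift [  85.5 -598.1 -368.2] roll -27.5 (q6 -0.07 t 0.25 )
shift [ 121.9 -523.7 -391.8] roll -27.5 (q6 -0.07 t 0.25 )
```

servo_tool:
  motion: [-34,-300,-180,-14,-34,-598,-368,-27.5,-34,-598,-368,-27.5,-34,-598,-368,-27.5,-34,-598,-368,-27.5,-34,-598,-368,-27.5,-34,-598,-368,-27.5,-34,-598,-368,-27.5,-34,-598,-368,-27.5,-34,-598,-368,-27.5,-34,-598,-368,-27.5,-34,-598,-368,-27.5,-34,-598,-368,-27.5,-34,-598,-368,-27.5,-34,-598,-368,-27.5,-34,-598,-368,-27.5]
  gripper: 0.38

```text
time_s: 2.25
ee_pos: [0.6248, -0.0077, 0.2398]
eef_rot: [-1.745, 1.57, -0.002]
force: [-0.4, 1.2, 0.2]
grip_width: 0.0359
```

```bash
python3 - <<'E'
from mv import *
o,e,R=now(); print(e,az(R),o["grip_width"])
a=np.radians(11.3)
p=tow(np.array([.125+.078*np.cos(a),-.022+.078*np.sin(a),.014]))
go(p,99.8)
go(tow([.1154,-.0101,.014]),99.8)
E
```

```text
[ 0.62478258 -0.00765435  0.23977623] 99.85911228385464 0.03586421230733633
shift [119.9   0.   -1.1] roll 0.1 (q6 -1.81 t 2.25 )
shift [156.3  76.9  12.4] roll 0.1 (q6 -1.81 t 2.25 )
```

servo_tool:
  motion: [20,0,-1,0,45,0,-1,0,70,0,-1,0,95,0,-1,0,110,0,-1,0,120,0,-1,0,120,0,-1,0]

```text
time_s: 3.12
ee_pos: [0.6251, -0.0093, 0.1193]
eef_rot: [1.366, 1.57, 3.108]
force: [0.3, -0.3, 0.2]
grip_width: 0.0355
```

```bash
python3 - <<'E'
from mv import *
for n in("side","top"):
    c=cam(n); u,v=proj(c,[tow([.15,0,.03])])[0].astype(int); cv2.imwrite(f"pics/{n}1.png",cv2.resize(c["color"][max(v-100,0):v+100,u-130:u+130,::-1],None,fx=3,fy=3))
go(tow([.1154,-.0101,.014]),99.8)
E
```

```text
shift [36.7 77.4 14.2] roll 0.0 (q6 -1.82 t 3.23 )
```

View pics/side1.png

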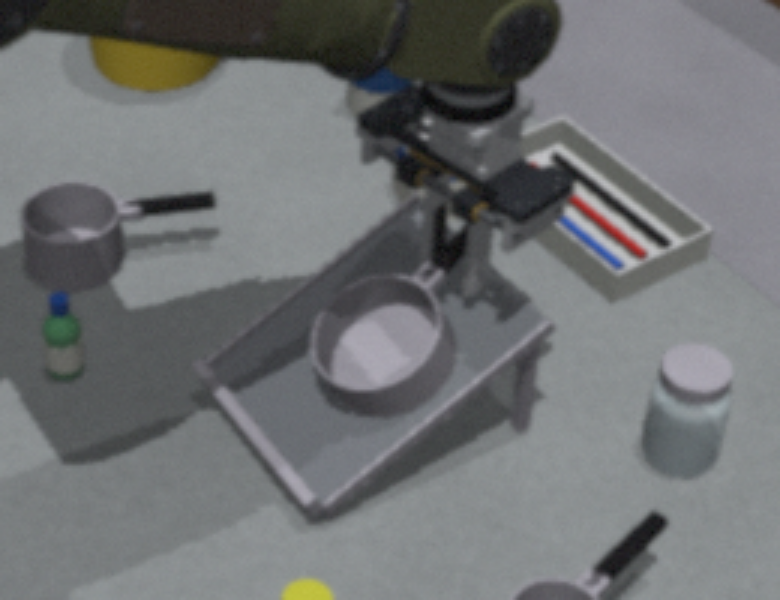

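The view shows the fingers straddling the large pot's handle uphill of its wall, at about (450,260) in the crop. Now I'll push it down the slope.

servo_tool:
  motion: [3,6.2,1.1,0,6,12.5,2.3,0,8.5,18,3.3,0,11,23,4.2,0,13.5,28.5,5.2,0,16,34,6.2,0,18.5,39,7.1,0,21,44,8,0,23.5,49.5,9,0,26,55,10,0,28.3,60,11,0,30.5,64.5,11.8,0,32.3,68.5,12.6,0,34,72,13.2,0,35.5,75,13.8,0,36.5,77,14.2,0]

```text
time_s: 5.22
ee_pos: [0.5468, -0.0085, 0.0829]
eef_rot: [-1.957, 1.571, -0.215]
force: [0.5, 0.3, 1.3]
grip_width: 0.0358
```

```bash
python3 - <<'E'
from mv import *
c=cam("top");P=pts(c)
C,r,n=large(P,[.06,-.022]); print("large",C,r,n, tos(now()[1]))
for n in("side","top"):
    c=cam(n); u,v=proj(c,[tow([.1,0,.03])])[0].astype(int); cv2.imwrite(f"pics/{n}2.png",cv2.resize(c["color"][max(v-100,0):v+100,u-130:u+130,::-1],None,fx=3,fy=3))
E
```

```text
large [0. 0.] 0.0 0 [ 0.11481153 -0.01000724  0.01353415]
```

View pics/side2.png

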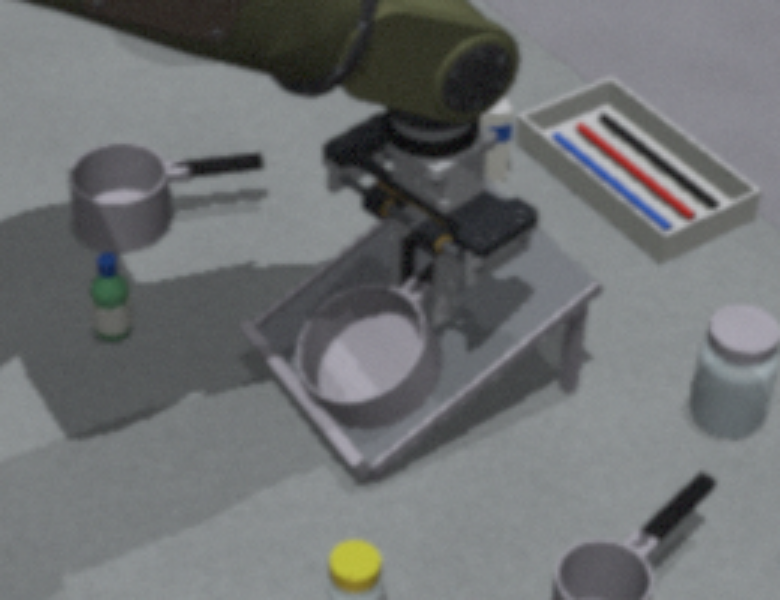

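The pot is close to the stop and the force is still low, so I'll push a few mm more.

servo_tool:
  motion: [0.5,1,0.2,0,0.9,1.9,0.3,0,1.4,2.9,0.5,0,1.4,2.9,0.5,0]

```text
time_s: 5.88
ee_pos: [0.5453, -0.0087, 0.0824]
eef_rot: [-1.869, 1.567, -0.127]
force: [8.2, -0.6, 2.3]
grip_width: 0.0353
```

servo_tool:
  motion: [-4,-8,-1.5,0,-7,-15,-2.8,0,-50,-16,-3,0,-110,-16,-3,0,-150,-16,-3,0,-150,-16,-3,0]

```text
time_s: 6.62
ee_pos: [0.5613, -0.0087, 0.2346]
eef_rot: [-1.819, 1.566, -0.077]
force: [-0.6, 0.1, -0.4]
grip_width: 0.0359
```

```bash
python3 - <<'E'
from mv import *
o,e,R=now();print(e)
# medium wall grip, left side: jaw azimuth phi, wall at radius .0445
C=np.array([.4371,.3158]);phi=np.radians(87.4-0.5)
for z in(.15,.047): go([C[0]+.0445*np.cos(phi),C[1]+.0445*np.sin(phi),z],87)
c=cam("top");P=pts(c)
try:
    Cl,r,n=large(P,[.058,-.022]); print("large",Cl,r,n)
    H=tos(handle(c,ez,tow([0,0,.046]),tow([Cl[0],Cl[1],.046])))
    print(np.degrees(np.arctan2(*(H.mean(0)[:2]-Cl)[::-1])),len(H))
except Exception as ex: print(ex)
cv2.imwrite("pics/top3.png",c["color"][:,:,::-1])
E
```

```text
[ 0.56133926 -0.00874378  0.23462822]
shift [ 83.9  57.6 384.4] roll 12.8 (q6 -1.82 t 6.62 )
shift [186.9  58.1 384.6] roll 12.8 (q6 -1.82 t 6.62 )
large [0. 0.] 0.0 0
28.642266808482677 1132
```

View pics/top3.png

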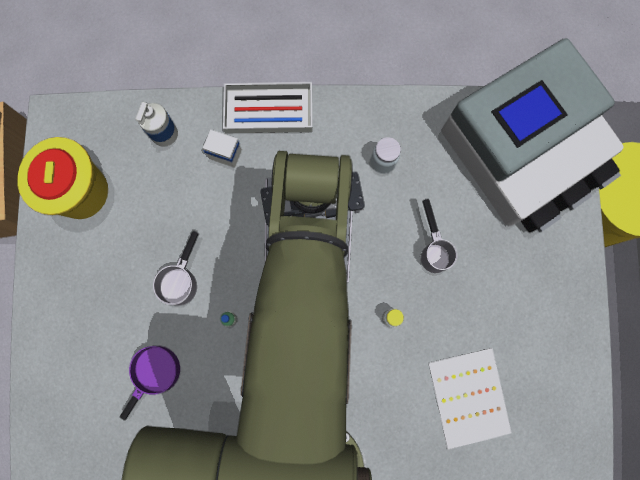

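servo_tool:
  motion: [0,30,62,6,0,40,125,12.8,0,50,185,12.8,20,57,245,12.8,50,57,300,12.8,84,57.6,384,12.8,84,57.6,384,12.8,84,57.6,384,12.8,84,57.6,384,12.8,84,57.6,384,12.8]

```text
time_s: 7.92
ee_pos: [0.4386, 0.359, 0.1478]
eef_rot: [-1.202, 1.57, 0.315]
force: [-0.4, -0.2, 0.3]
grip_width: 0.0357
```

```bash
cat > ml.py <<'E'
from mv import *
def meas(guess=(.058,-.022)):
    c=cam("top");P=pts(c)
    Cl,r,n=large(P,guess); print("large",Cl,r,n)
    H=tos(handle(c,ez,tow([0,0,.046]),tow([Cl[0],Cl[1],.046])))
    print("handle deg stand",np.degrees(np.arctan2(*(H.mean(0)[:2]-Cl)[::-1])),len(H))
    return c,P
E
python3 - <<'E'
from ml import *
c,P=meas()
cv2.imwrite("pics/top4.png",cv2.resize(c["color"][150:330,130:390,::-1],None,fx=3,fy=3))
C=np.array([.4371,.3158]);phi=np.radians(86.9)
go([C[0]+.0445*np.cos(phi),C[1]+.0445*np.sin(phi),.047],87)
E
```

```text
large [ 0.05912818 -0.02216047] 0.05435346493990931 302
handle deg stand 8.42983481381599 228
shift [100.9  -0.9   1.2] roll -0.1 (q6 -0.9 t 7.97 )
```

View pics/top4.png

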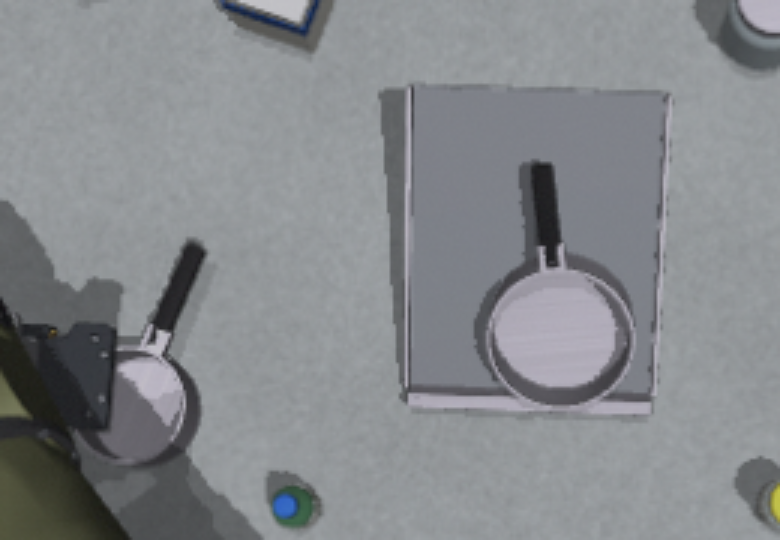

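Large now rests against the stop at stand x about 0.057–0.059, with its handle at 8.4°. Next I'll grip the medium pot's wall on its left side, with the jaw azimuth at 94° so it will need a turn of −6.6°.

```bash
python3 - <<'E'
from mv import *
C=np.array([.4371,.3158]);phi=np.radians(94)
go([C[0]+.0445*np.cos(phi),C[1]+.0445*np.sin(phi),.047],94)
E
```

```text
shift [100.9   4.6   0.9] roll -7.1 (q6 -0.9 t 7.97 )
```

servo_tool:
  motion: [15,4.6,0.9,-7,35,4.6,0.9,-7,60,4.6,0.9,-7,85,4.6,0.9,-7,101,4.6,0.9,-7,101,4.6,0.9,-7]

```text
time_s: 8.72
ee_pos: [0.4334, 0.3605, 0.046]
eef_rot: [2.144, 1.569, -2.499]
force: [-0.6, 0.8, 0.2]
grip_width: 0.0357
```

servo_tool:
  motion: [0,0,0,0,0,0,0,0,0,0,0,0,0,0,0,0,0,0,0,0,0,0,0,0]
  gripper: 0
  force: 25

```text
time_s: 9.48
ee_pos: [0.4337, 0.3612, 0.0469]
eef_rot: [-1.045, 1.57, 0.596]
force: [-0.4, -0.4, 5.2]
grip_width: 0.0028
```

```bash
python3 - <<'E'
from mv import *
o,e,R=now();print(e,az(R),o["grip_width"],o["force"])
c=cam("side"); u,v=proj(c,[[.44,.32,.05]])[0].astype(int); cv2.imwrite("pics/side5.png",cv2.resize(c["color"][max(v-100,0):v+70,u-110:u+110,::-1],None,fx=3.5,fy=3.5))
E
```

```text
[0.43372023 0.36115707 0.04689113] 94.00779733629797 0.0027918976236464004 [-0.35701337 -0.37721994  5.23651988]
```

View pics/side5.png

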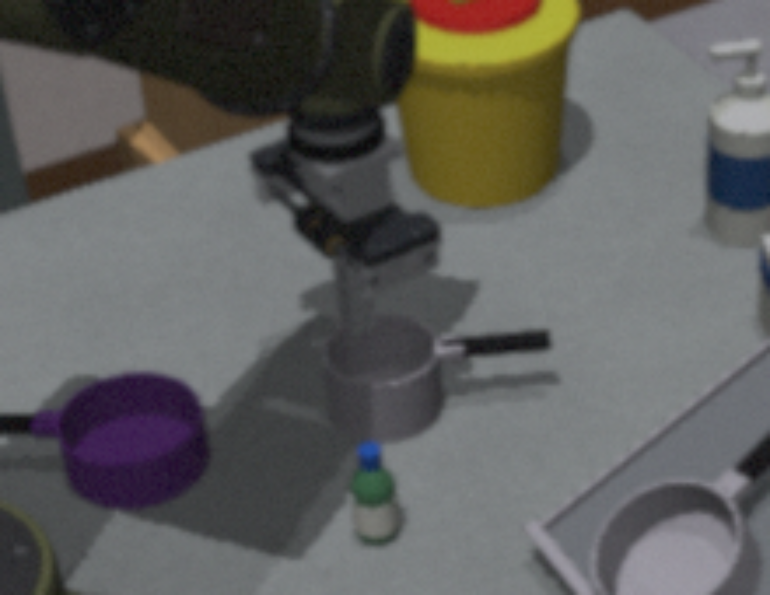

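The wall is gripped at 2.8 mm opening. I'll lift a little and check for tilt.

servo_tool:
  motion: [-5,0,0,0,-15,0,0,0,-30,0,0,0,-50,0,0,0,-70,0,0,0,-70,0,0,0]
  force: 40

```text
time_s: 10.28
ee_pos: [0.4341, 0.3615, 0.1185]
eef_rot: [-1.004, 1.568, 0.637]
force: [-0.7, 0.4, -3.8]
grip_width: 0.0025
```

```bash
python3 - <<'E'
from mv import *
o,e,R=now();print(e,az(R),o["grip_width"],o["force"],o["moment"])
c=cam("side"); u,v=proj(c,[[.44,.32,.11]])[0].astype(int); cv2.imwrite("pics/side6.png",cv2.resize(c["color"][max(v-70,0):v+70,u-110:u+110,::-1],None,fx=3.5,fy=3.5))
E
```

```text
[0.43414227 0.36149991 0.11850012] 94.00856476290706 0.0024514377363275166 [-0.6712705   0.41823976 -3.80183156] [ 0.24741967  0.03036422 -0.02555255]
```

View pics/side6.png

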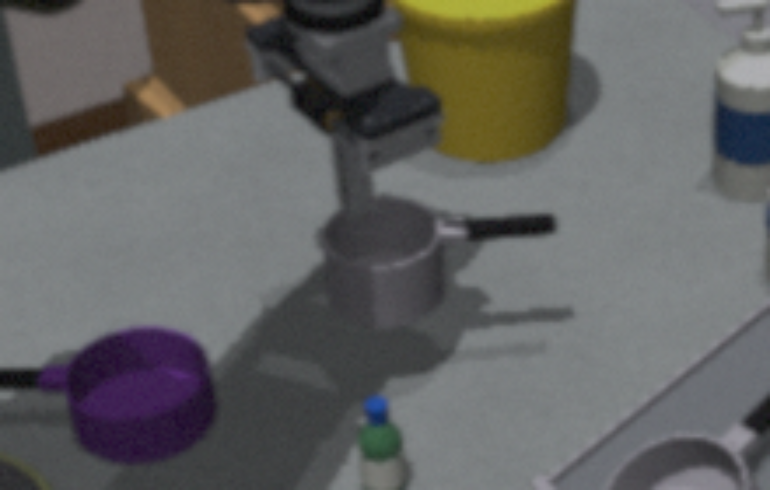

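Held firmly, nearly level. The jaws can't tilt, so I'll pre-tilt the pot about the jaw axis by pressing its handle up against the fixed upper-left corner of the stand.

```bash
python3 - <<'E'
from mv import *
K=tow([.238,.097,.008]);print("K",K)
w=np.radians(-50); ctr=K[:2]-.112*np.array([np.cos(w),np.sin(w)]); print("ctr",ctr)
a=66.6;g=ctr+.0445*np.array([np.cos(np.radians(a)),np.sin(np.radians(a))])
go([*g,.165],a); go([*g,.132],a)
E
```

```text
K [0.66530195 0.09326866 0.12983361]
ctr [0.59330974 0.17906564]
shift [ -47.8 -167.1 -153.2] roll 27.4 (q6 -1.01 t 10.32 )
shift [ -14.8 -167.  -153.3] roll 27.4 (q6 -1.01 t 10.32 )
```

servo_tool:
  motion: [-20,0,0,0,-48,-8,-8,2,-48,-25,-23,5,-48,-42,-39,8,-48,-60,-55,11,-48,-78,-71,14,-48,-95,-87,17,-48,-112,-103,20,-48,-130,-119,23,-48,-145,-133,25,-48,-157,-144,27.4,-48,-167,-153,27.4,-48,-167,-153,27.4,-48,-167,-153,27.4]

```text
time_s: 12.08
ee_pos: [0.6105, 0.2204, 0.1645]
eef_rot: [1.548, 1.571, 2.712]
force: [-0.3, -0.1, -3.9]
grip_width: 0.0023
```

```bash
cat > snap.py <<'E'
import sys
from mv import *
n,tag,x,y,z,s=sys.argv[1],sys.argv[2],*map(float,sys.argv[3:7])
c=cam(n); u,v=proj(c,[[x,y,z]])[0].astype(int); w,hh=int(390/s),int(290/s)
im=c["color"][max(v-hh,0):v+hh,max(u-w,0):u+w,::-1]; cv2.imwrite(f"pics/{tag}.png",cv2.resize(im,None,fx=s,fy=s,interpolation=cv2.INTER_CUBIC))
o,e,R=now(); print(u,v,e,az(R),o["grip_width"],np.round(o["force"],1),np.round(o["moment"],2),o["time_s"])
E
python3 snap.py side s7 .6 .17 .14 3; python3 snap.py top t7 .6 .17 .14 3
```

```text
316 200 [0.61045127 0.22052726 0.16462469] 66.6540934330496 0.002825898719853357 [ 0.1 -0.9 -1.7] [ 0.16 -0.04 -0.04] 12.125
230 207 [0.61046665 0.2205672  0.164688  ] 66.65319613700167 0.002834260404283926 [ 0.1  0.2 -3.2] [ 0.09 -0.08 -0.  ] 12.175
```

View pics/s7.png

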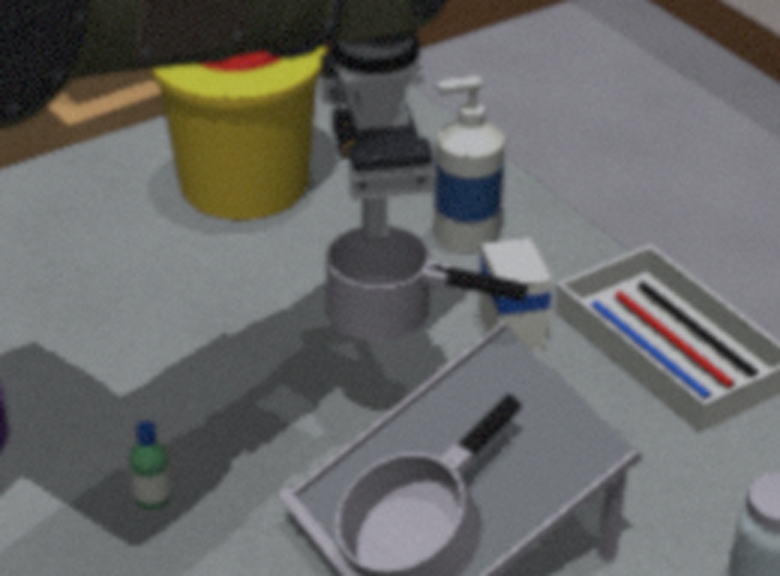

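View pics/t7.png

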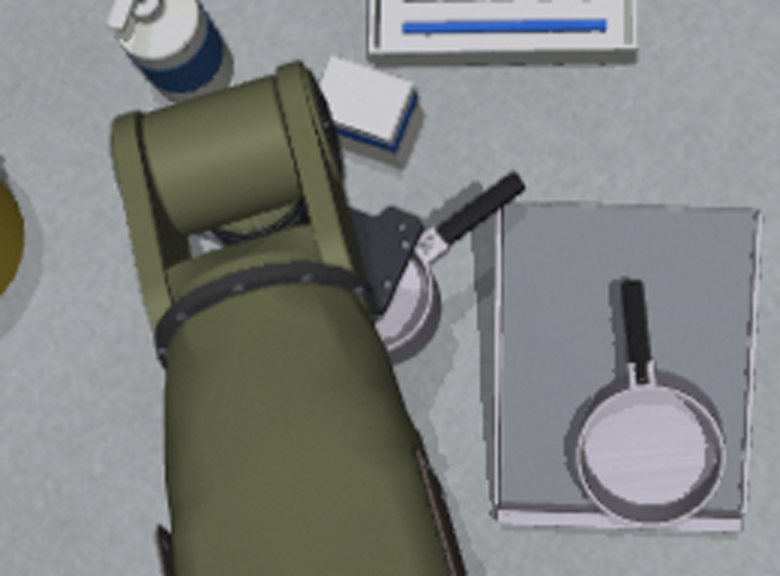

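The handle tip passes just uphill of the stand's top-left corner at (503,205), so I'll shift 14 mm downhill first and then lower onto it.

servo_tool:
  motion: [10,6,-6,0,22,10.5,-11,0,32,10.5,-11,0,37,10,-11,0,42,9,-11,0,47,8,-11,0,52,7,-11,0,57,6,-11,0,57,6,-11,0]

```text
time_s: 13.3
ee_pos: [0.6008, 0.2123, 0.1071]
eef_rot: [2.249, 1.57, -2.871]
force: [-2.3, 0.7, 0.5]
grip_width: 0.0028
```

```bash
python3 snap.py side s8 .6 .17 .14 3; python3 snap.py top t8 .6 .17 .14 3
```

```text
316 200 [0.60086499 0.21232964 0.10741921] 66.60202449386111 0.0027947007787890053 [-1.9  0.6 -0.4] [-0.06  0.25 -0.21] 13.35
230 207 [0.60088749 0.21234343 0.10756792] 66.60491166680838 0.0023436284022440744 [-2.7  0.5  0.2] [-0.05  0.24 -0.17] 13.4
```

View pics/s8.png

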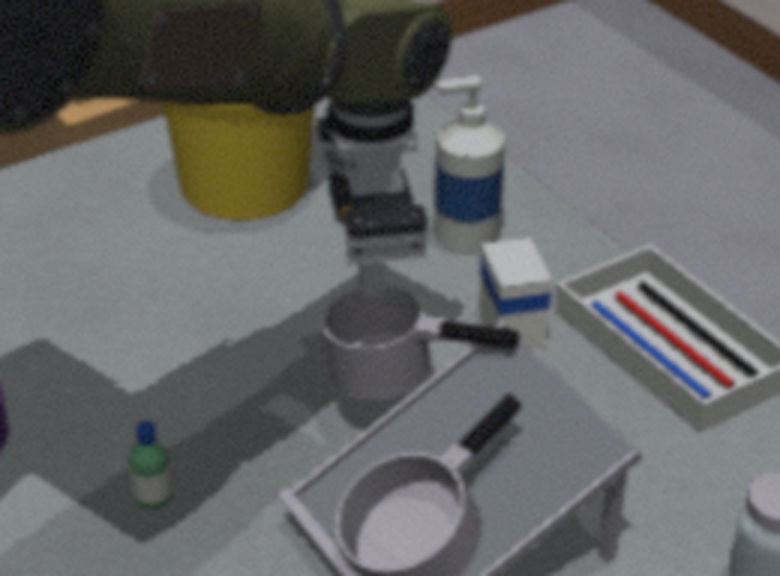

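View pics/t8.png

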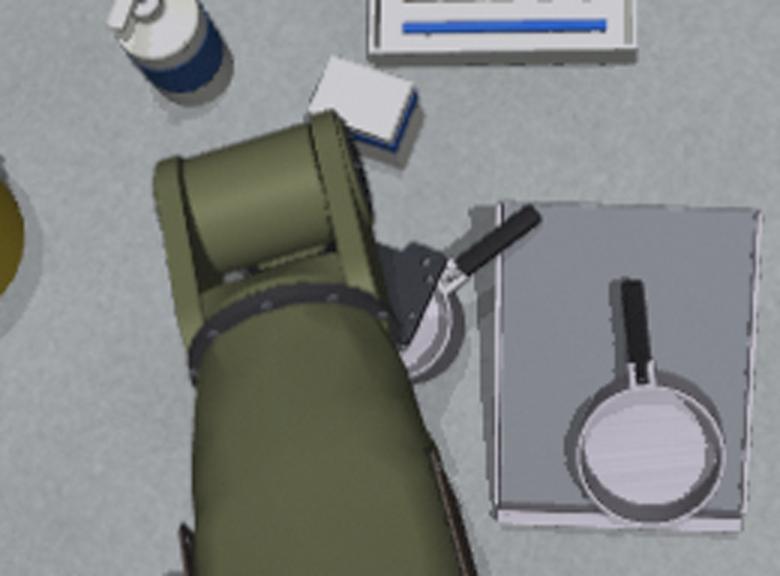

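The handle bears on the rim and the pot is tilting at about 2 N, so I'll continue.

servo_tool:
  motion: [5,-1,0,0,10,-2,0,0,15,-3,0,0,20,-4,0,0,24,-5,0,0,24,-5,0,0]

```text
time_s: 14.15
ee_pos: [0.6054, 0.2103, 0.0831]
eef_rot: [2.231, 1.57, -2.889]
force: [-2.7, 1.3, -0.1]
grip_width: 0.0025
```

```bash
python3 snap.py side s9 .6 .17 .12 4.5; python3 snap.py top t9 .6 .17 .14 3
```

```text
316 206 [0.60549472 0.21031238 0.08339512] 66.59790266181476 0.0026896581814350685 [-3.1  1.5 -0.4] [ 0.15  0.35 -0.28] 14.2
230 207 [0.60551609 0.21037961 0.08354293] 66.60236222681998 0.0028658034087026985 [-2.8  1.9  0.3] [ 0.11  0.34 -0.25] 14.25
```

View pics/s9.png

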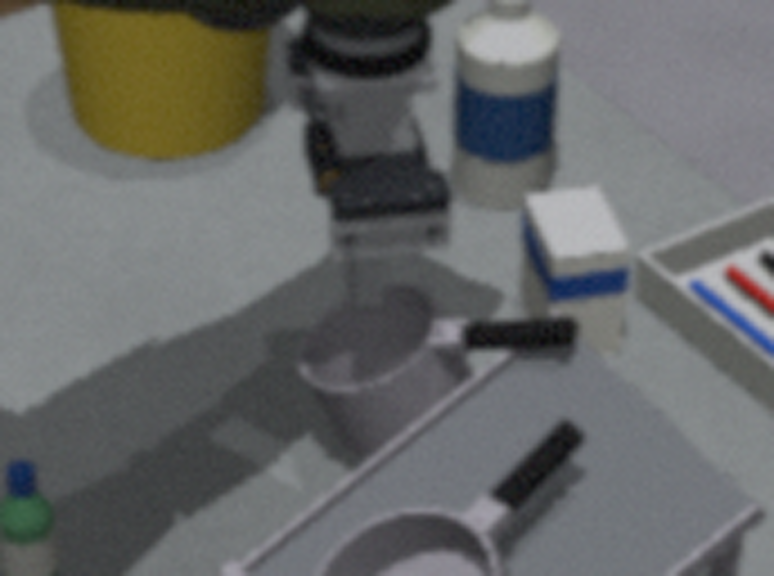

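View pics/t9.png

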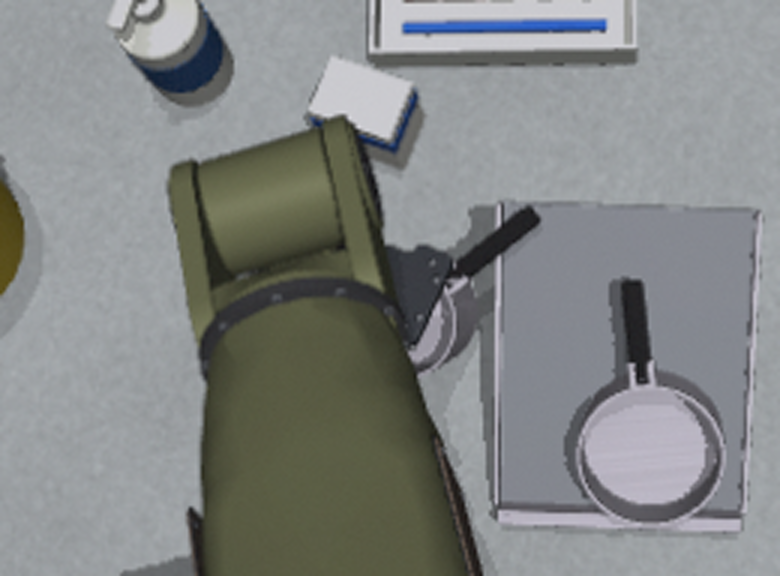

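The medium pot is tilted about 25° and its rim looks parallel to the large pot's rim. Lift and carry over the large pot.

```bash
cat > tgt.py <<'E'
from mv import *
def tcp(cx,cy,rad,h,dn,base=.004,low=.0065):
    # pot centre (cx,cy) in stand, base = underside height above board at rest, dn = extra height along normal
    return tow([cx,cy+rad,base+h+dn])-np.array([0,0,low])
E
python3 - <<'E'
from tgt import *
o,e,R=now()
for dn in(.08,.0): 
    p=tcp(.058,-.022,.0445,.0535,dn); print(p); go(p,87.4)
E
```

```text
[0.44428222 0.02872834 0.16462918]
shift [ -81.1   75.8 -230.7] roll -20.8 (q6 -0.89 t 14.25 )
[0.47805687 0.02719464 0.09212456]
shift [  -8.6   44.2 -218.7] roll -20.8 (q6 -0.89 t 14.25 )
```

servo_tool:
  motion: [-15,0,0,0,-40,0,0,0,-70,0,0,0,-95,2,-5,0,-110,10,-25,-3,-110,17,-47,-6,-110,25,-70,-9,-110,33,-95,-12,-110,41,-120,-15,-110,49,-145,-18,-110,57,-170,-20.8,-105,65,-195,-20.8,-95,72,-215,-20.8,-85,75.8,-228,-20.8,-81,75.8,-230.7,-20.8,-81,75.8,-230.7,-20.8,-81,75.8,-230.7,-20.8]

```text
time_s: 16.38
ee_pos: [0.4448, 0.0291, 0.1648]
eef_rot: [-1.399, 1.57, 0.127]
force: [0.6, -0.5, -3.3]
grip_width: 0.0024
```

```bash
python3 snap.py side s10 .47 0 .12 4.5; python3 - <<'E'
from mv import *
c=cam("side");P=pts(c);np.save("P10.npy",P)
o,e,R=now()
# medium rim points: near expected, fit plane to steel rim? view z_map slice
S=tos(P.reshape(-1,3))-np.array([.058,-.022,.0])
m=np.isfinite(S[:,0])&(np.hypot(S[:,0],S[:,1])<.15)&(S[:,2]>.09)&(S[:,2]<.20)
print(m.sum(), np.percentile(S[m][:,2],[1,25,50,75,99]))
E
```

```text
311 261 [0.44474494 0.02905245 0.16478713] 87.43751589158079 0.002466848537694125 [ 0.7  0.2 -2.8] [0.15 0.08 0.05] 16.425
1633 [0.09047028 0.11035271 0.12999033 0.13915508 0.19386388]
```

View pics/s10.png

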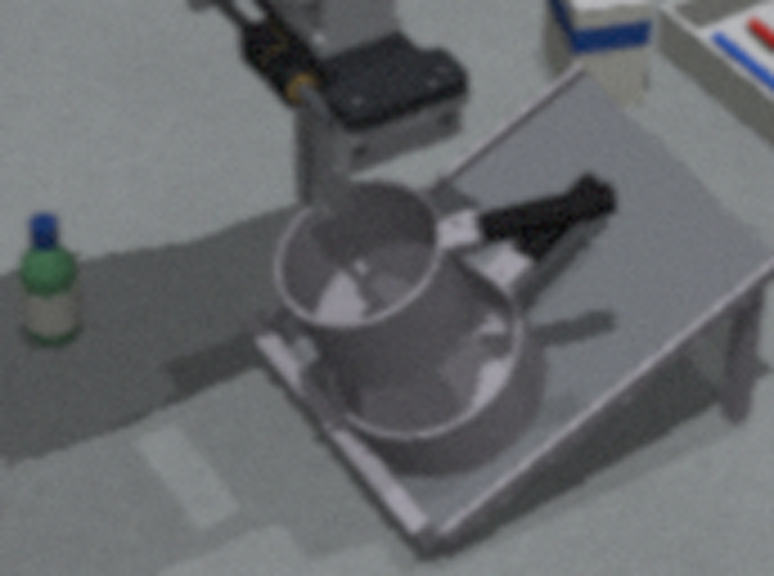

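```bash
python3 - <<'E'
from mv import *
P=np.load("P10.npy");c=cam("side");P=pts(c)
S=(tos(P.reshape(-1,3))-np.array([.058,-.022,0])).reshape(480,640,3)
# rim upper boundary: for each azimuth bin take highest z at r 40..48
r=np.hypot(S[...,0],S[...,1]);a=np.degrees(np.arctan2(S[...,1],S[...,0]))
pts_=[]
for b in range(-180,180,15):
    m=(abs(r-.045)<.008)&(abs(a-b)<7.5)&(S[...,2]<.175)&(S[...,2]>.1)
    z=S[m]
    if len(z)>5: 
        t=np.percentile(z[:,2],95); print(b,len(z),round(t,4), end=" | ")
im=(np.clip((S[...,2]-.02)/.18,0,1)*255); im[~np.isfinite(im)]=0
cv2.imwrite("pics/zst.png",cv2.resize(cv2.applyColorMap(im.astype(np.uint8),cv2.COLORMAP_JET)[200:320,230:400],None,fx=4.5,fy=4.5,interpolation=0))
E
```

```text
-180 10 0.1463 | -165 30 0.1449 | -150 44 0.1425 | -135 54 0.1427 | -120 61 0.1444 | -105 63 0.1418 | -90 62 0.1413 | -75 53 0.1407 | -60 41 0.1408 | -45 46 0.1406 | -30 26 0.1416 | -15 10 0.1434 | 0 8 0.1411 | 15 24 0.1395 | 30 38 0.1415 | 45 41 0.1397 | 60 51 0.1406 | 75 36 0.1713 | 90 66 0.167 | 105 62 0.1433 | 120 48 0.1427 | 135 40 0.1452 | 150 31 0.1462 | 165 9 0.1482 |
```

View pics/zst.png

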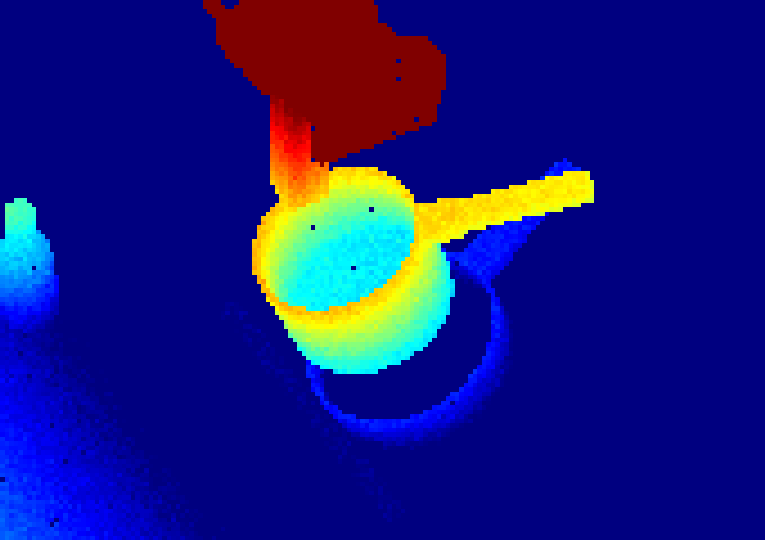

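```bash
cat > fit.py <<'E'
from mv import *
def fitrim(P,c0,zr,rad,dz=.006,hl=True):
    S=tos(P.reshape(-1,3)); S=S[np.isfinite(S[:,0])]
    q=S[(abs(S[:,2]-zr)<dz)][:,:2]; c=np.array(c0,float)
    for i in range(12):
        d=np.hypot(*(q-c).T); ring=q[abs(d-(rad-.0015))<(.010 if i<4 else .004)]; c,r=circ(ring)
    d=np.hypot(*(q-c).T); h=q[(d>rad+.02)&(d<.137)]
    ang=np.degrees(np.arctan2(*(h.mean(0)-c)[::-1])) if len(h)>5 else None
    return np.round(c,4),round(float(r),4),len(ring),ang,len(h)
E
python3 - <<'E'
from fit import *
c=cam("side");P=pts(c)
print("medium",fitrim(P,[.058,-.022],.143,.046))
print("large",fitrim(P,[.058,-.022],.046,.056))
c=cam("side");P=pts(c)
print("medium",fitrim(P,[.058,-.022],.142,.046,.005))
E
```

```text
medium (array([ 0.0566, -0.0232]), 0.0445, 201, np.float64(-30.743817503680443), 67)
large (array([ 0.0557, -0.0239]), 0.0546, 171, np.float64(7.487023346646546), 53)
medium (array([ 0.0567, -0.0233]), 0.0446, 186, np.float64(-30.444519065174852), 65)
```

From the side view the medium is centred over the large within about 1 mm, with 38° between the handles. Lower along the stand normal.

```bash
python3 - <<'E'
from tgt import *
o,e,R=now()
for dn in(.04,.006,.0): 
    go(tcp(.057,-.0225,.0445,.0535,dn),87.4)
E
```

```text
shift [ 36.6 -15.8  -0.6] roll 0.0 (q6 -1.54 t 16.62 )
shift [ 67.5 -30.2  -0.6] roll 0.0 (q6 -1.54 t 16.62 )
shift [ 72.9 -32.7  -0.6] roll 0.0 (q6 -1.54 t 16.62 )
```

servo_tool:
  motion: [7,-3,0,0,16,-7,0,0,26,-11,-0.5,0,36,-15.5,-0.5,0,45,-20,-0.5,0,53,-23.5,-0.5,0,60,-26.5,-0.5,0,64,-28.5,-0.5,0,67.5,-30,-0.5,0,67.5,-30,-0.5,0]

```text
time_s: 17.88
ee_pos: [0.4743, 0.0269, 0.0969]
eef_rot: [1.745, 1.571, -3.013]
force: [-0.4, -0.7, -2.8]
grip_width: 0.0026
```

```bash
python3 snap.py side s11 .47 0 .09 4.5; python3 - <<'E'
from fit import *
c=cam("side");P=pts(c)
for z in(.064,.068,.072): print("medium",z,fitrim(P,[.057,-.022],z,.046,.004))
E
```

```text
311 270 [0.47432188 0.02684925 0.09710613] 87.40560307483442 0.002637629610336949 [ 0.2 -0.2 -3.8] [0.16 0.09 0.01] 17.925
medium 0.064 (array([ 0.055, -0.024]), 0.0444, 150, np.float64(-30.33018160041323), 133)
medium 0.068 (array([ 0.055 , -0.0243]), 0.0443, 155, np.float64(-31.55488055763524), 37)
medium 0.072 (array([ 0.0542, -0.0251]), 0.044, 83, np.float64(-30.626488762678854), 7)
```

View pics/s11.png

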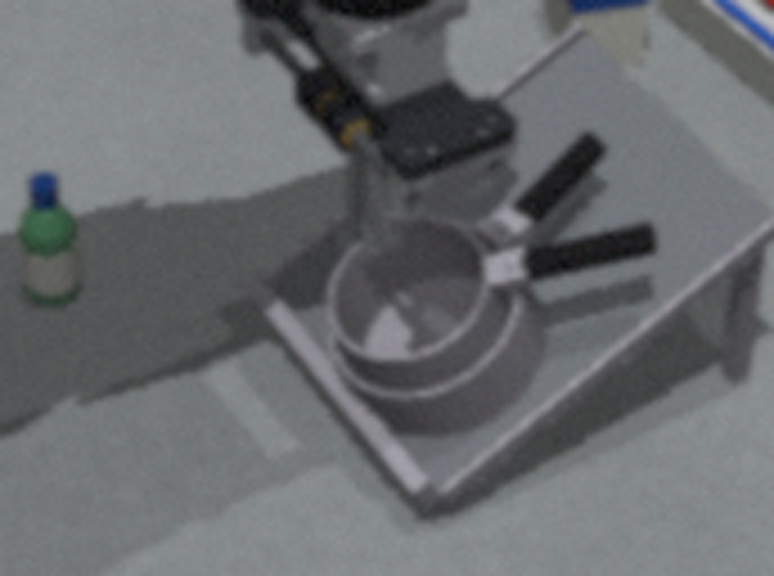

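The medium is inside the large without force. Now the last 6–8 mm, slowly.

servo_tool:
  motion: [1.8,-0.8,0,0,3.6,-1.6,0,0,5.4,-2.4,0,0,6.5,-2.9,0,0,6.5,-2.9,0,0]

```text
time_s: 18.6
ee_pos: [0.4755, 0.0275, 0.0922]
eef_rot: [1.353, 1.567, 2.878]
force: [-29.0, 5.5, 36.3]
grip_width: 0.0025
```

servo_tool:
  motion: [-1.5,0.7,0,0,-2,0.9,0,0,-2,0.9,0,0]
  force: 10

```text
time_s: 18.98
ee_pos: [0.4761, 0.0268, 0.0925]
eef_rot: [1.333, 1.57, 2.858]
force: [-4.8, 1.8, 0.5]
grip_width: 0.0037
```

```bash
python3 snap.py side s12 .47 0 .09 4.5; python3 - <<'E'
from fit import *
c=cam("side");P=pts(c)
for z in(.064,.068): print("medium",z,fitrim(P,[.057,-.022],z,.046,.004))
print("large",fitrim(P,[.056,-.024],.046,.056))
S=tos(P.reshape(-1,3));c0=np.array([.055,-.024]);S[:,:2]-=c0
r=np.hypot(S[:,0],S[:,1]);a=np.degrees(np.arctan2(S[:,1],S[:,0]))
for b in range(-180,180,30):
    z=S[(abs(r-.045)<.006)&(abs(a-b)<10)&(S[:,2]<.08),2]
    if len(z)>5: print(b,round(np.percentile(z,92),4),end=" | ")
E
```

```text
311 270 [0.4761432  0.0268367  0.09244349] 87.40613580906678 0.003732095669887044 [-4.3  1.5  1.6] [ 0.37  0.81 -0.05] 19.025
medium 0.064 (array([ 0.0534, -0.0233]), 0.0444, 162, np.float64(-30.45288452464817), 160)
medium 0.068 (array([ 0.0534, -0.0237]), 0.0444, 93, np.float64(-30.38396123262019), 80)
large (array([ 0.0558, -0.0239]), 0.0545, 160, np.float64(7.053852294279826), 152)
-180 0.0666 | -150 0.0657 | -120 0.0645 | -90 0.0649 | -60 0.0649 | -30 0.0662 | 0 0.0656 | 30 0.0635 | 60 0.059 | 90 0.0672 | 120 0.0629 | 150 0.0657 |
```

View pics/s12.png

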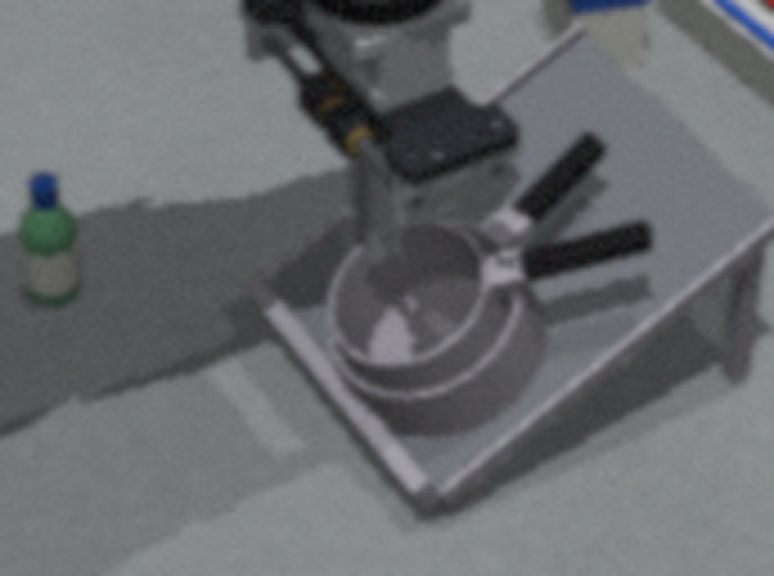

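The rim lies flat at 64–66 mm over the board, so the medium is fully down. Release and lift.

servo_tool:
  motion: [0,0,0,0,0,0,0,0,0,0,0,0,-20,0,0,0,-60,0,0,0,-110,0,0,0,-110,0,0,0]
  gripper: 0.38

```text
time_s: 19.95
ee_pos: [0.4778, 0.0267, 0.2059]
eef_rot: [-1.553, 1.564, -0.028]
force: [-0.5, -0.6, -1.1]
grip_width: 0.036
```

```bash
python3 - <<'E'
from fit import *
c=cam("side");P=pts(c)
print("medium",fitrim(P,[.055,-.022],.065,.046,.004))
print("large",fitrim(P,[.056,-.024],.046,.056))
cl=7.2 # large handle stand deg
final=-30.4-35  # small handle in stand
wy=final-2.6; rot=wy-13.7; print("final world yaw",wy,"rot",rot)
g=-92.6-rot; print("grasp jaw az",g)
C=np.array([.5006,-.3042]); w=np.radians(g+180); q=C+.0345*np.array([np.cos(w),np.sin(w)]); print(q)
go([*q,.17],g); go([*q,.061],g)
E
```

```text
medium (array([ 0.0515, -0.0232]), 0.0444, 159, np.float64(-32.29506419272717), 138)
large (array([ 0.0586, -0.0282]), 0.0535, 170, np.float64(10.172321779264445), 136)
final world yaw -68.0 rot -81.7
grasp jaw az -10.899999999999991
[ 0.46672242 -0.29767621]
shift [  33.6   -4.5 -324.5] roll -81.7 (q6 -1.55 t 20.0 )
shift [ 142.6   -4.2 -324.5] roll -81.7 (q6 -1.55 t 20.0 )
```

servo_tool:
  motion: [0,0,-30,10,0,0,-70,20,0,0,-115,30,0,0,-160,40,10,-2,-205,50,20,-4,-250,60,34,-4.5,-300,70,34,-4.5,-324.5,80,34,-4.5,-324.5,90,34,-4.5,-324.5,98,34,-4.5,-324.5,98,34,-4.5,-324.5,98,34,-4.5,-324.5,98]

```text
time_s: 21.62
ee_pos: [0.4661, -0.2975, 0.1682]
eef_rot: [2.756, 1.57, 2.573]
force: [-0.6, -0.7, 0.2]
grip_width: 0.0358
```

```bash
python3 - <<'E'
from fit import *
for n in("side","top"):
    c=cam(n);P=pts(c)
    print(n,"medium",fitrim(P,[.053,-.022],.065,.046,.004))
    print("large",fitrim(P,[.056,-.024],.046,.056,.004))
    if n=="top":
        u,v=proj(c,[tow([.1,0,.03])])[0].astype(int); cv2.imwrite("pics/t13.png",cv2.resize(c["color"][v-70:v+70,u-90:u+170,::-1],None,fx=3,fy=3))
        C=np.array([.5006,-.3042]); Z=P[...,2]; q=P[(abs(Z-.074)<.008)][:,:2]
        for i in range(5):
            d=np.hypot(*(q-C).T); C,r=circ(q[abs(d-.0345)<.004])
        print("small",C,r)
go([.4667,-.2977,.061],-10.9)
E
```

```text
side medium (array([ 0.0515, -0.0231]), 0.0443, 167, np.float64(-32.35858623530462), 150)
large (array([ 0.056 , -0.0245]), 0.0542, 142, np.float64(8.042660995944734), 61)
top medium (array([ 0.0552, -0.0214]), 0.0446, 168, np.float64(-31.85272677088327), 195)
large (array([ 0.0588, -0.0221]), 0.0545, 167, np.float64(7.778078042453524), 170)
small [ 0.50055359 -0.30515574] 0.034884296028855344
shift [ 1.075e+02 -1.000e-01  6.000e-01] roll 0.4 (q6 -0.45 t 21.73 )
```

View pics/t13.png

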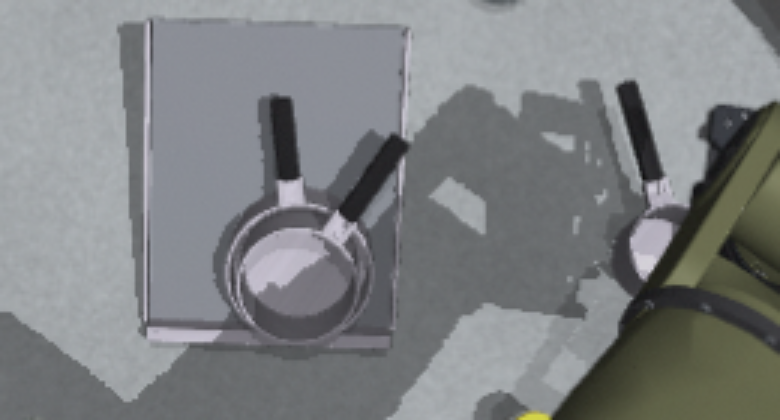

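The top view shows the medium seated in the large with the handles about 40° apart. Now grip the small pot.

servo_tool:
  motion: [20,0,0.6,0.4,45,0,0.6,0.4,70,0,0.6,0.4,92,0,0.6,0.4,107.5,0,0.6,0.4,107.5,0,0.6,0.4]

```text
time_s: 22.48
ee_pos: [0.4664, -0.2975, 0.0603]
eef_rot: [2.714, 1.569, 2.522]
force: [-0.1, 0.0, 0.7]
grip_width: 0.0355
```

servo_tool:
  motion: [0,0,0,0,0,0,0,0,0,0,0,0,0,0,0,0,0,0,0,0,0,0,0,0]
  gripper: 0
  force: 25

```text
time_s: 23.22
ee_pos: [0.4666, -0.2978, 0.0611]
eef_rot: [-2.416, 1.571, -2.608]
force: [-1.1, 0.4, 1.7]
grip_width: 0.0024
```

servo_tool:
  motion: [-5,0,0,0,-15,0,0,0,-30,0,0,0,-50,0,0,0,-75,0,0,0,-105,0,0,0,-105,0,0,0]
  force: 40

```text
time_s: 24.1
ee_pos: [0.4675, -0.2983, 0.1688]
eef_rot: [-0.447, 1.566, -0.638]
force: [-0.3, 0.0, -2.6]
grip_width: 0.0024
```

```bash
python3 snap.py side s14 .5 -.3 .13 3.5; python3 - <<'E'
from mv import *
K=tow([.238,-.097,.008]);Kl=tow([.238,.097,.008]);print("K",K,Kl)
E
```

```text
401 332 [ 0.46692381 -0.29783353  0.16687631] -10.990225081153286 0.002596357076453949 [-0.3 -0.1 -2.5] [-0.06  0.21  0.01] 24.15
K [ 0.65650153 -0.10053163  0.12983361] [0.66530195 0.09326866 0.12983361]
```

View pics/s14.png

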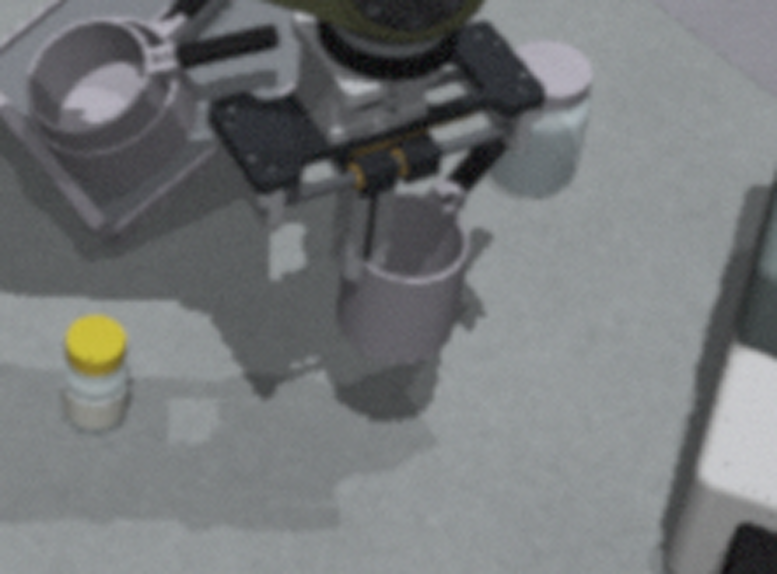

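The small pot is held. Its handle will end up at about −65°, which gives too little lever for the handle trick. Instead I'll hinge the pot's bottom edge on the stand's upper-right corner.

```bash
python3 - <<'E'
from mv import *
go([.622,-.1305,.215],0)
E
```

```text
shift [-48.1 193.8 120.4] roll -11.0 (q6 -0.44 t 24.15 )
```

servo_tool:
  motion: [-20,0,0,0,-48,8,5,0,-48,28,17,-2,-48,48,30,-4,-48,70,43,-6,-48,92,57,-8,-48,115,71,-9,-48,137,85,-10,-48,158,98,-11,-48,175,109,-11,-48,188,117,-11,-48,193.8,120.4,-11,-48,193.8,120.4,-11,-48,193.8,120.4,-11]

```text
time_s: 25.9
ee_pos: [0.6216, -0.1309, 0.2141]
eef_rot: [-1.965, 1.571, -1.965]
force: [-0.7, -1.3, -1.5]
grip_width: 0.0025
```

```bash
python3 snap.py side s15 .65 -.13 .16 4; python3 snap.py top t15 .65 -.13 .16 3.5
```

```text
405 251 [ 0.62158035 -0.13093984  0.21418816] -0.030671676533069663 0.0029960674150856918 [ 0.6  0.  -2.6] [-0.08  0.16 -0.03] 25.95
367 181 [ 0.62160273 -0.13091585  0.21418529] -0.030021228859252916 0.0022081960565831144 [ 0.1  0.8 -1.8] [-0.08  0.14  0.  ] 26.0
```

View pics/s15.png

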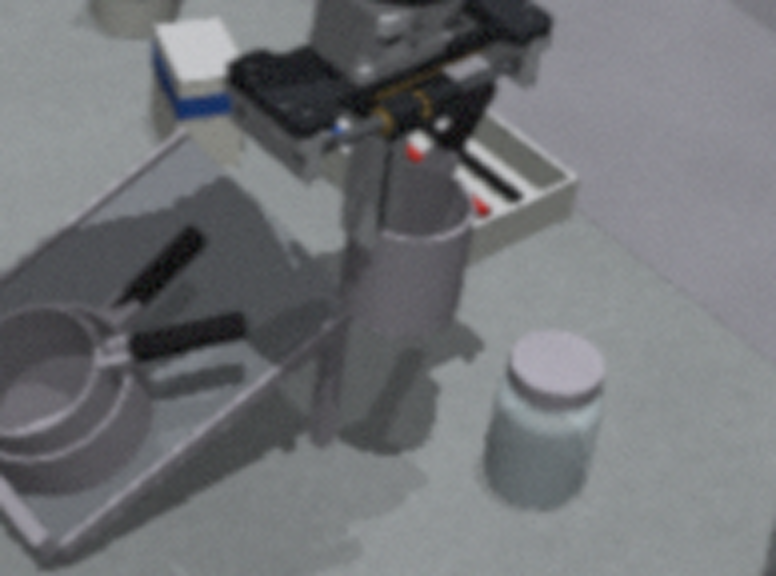

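View pics/t15.png

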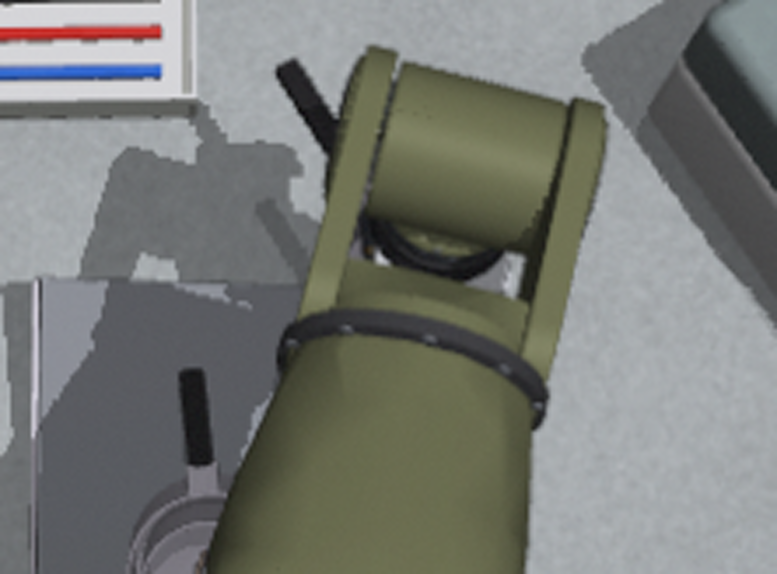

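servo_tool:
  motion: [12,0,0,0,20,0,0,0,23,0,0,0,26,-3,0,0,28.5,-5.5,0,0,31,-8,0,0,31,-8,0,0]

```text
time_s: 26.88
ee_pos: [0.6219, -0.1392, 0.1845]
eef_rot: [-0.696, 1.569, -0.697]
force: [-5.3, -2.4, 8.2]
grip_width: 0.0028
```

```bash
python3 snap.py side s16 .65 -.13 .15 4
```

```text
404 254 [ 0.62191207 -0.13914893  0.18455442] -0.010074729489028432 0.0023871059313859415 [-5.8 -2.4  9.2] [-0.32  1.2   0.19] 26.925
```

View pics/s16.png

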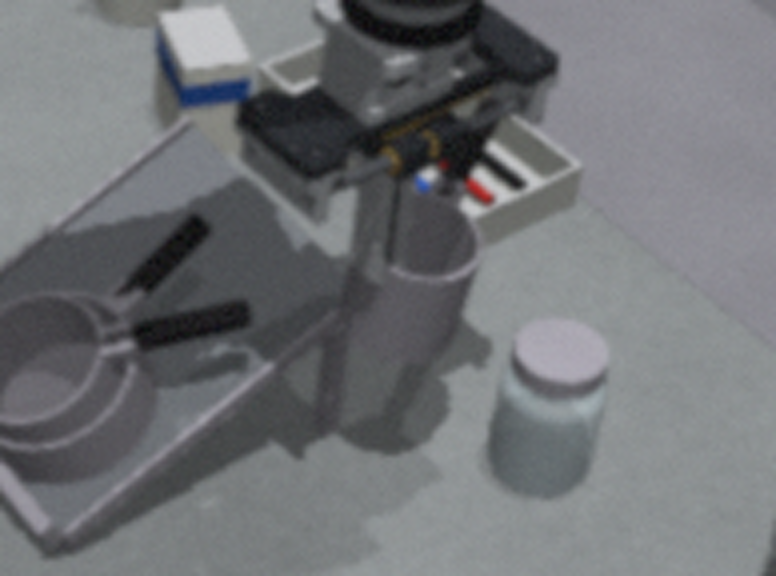

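The pot is tilting the right way. Continue.

servo_tool:
  motion: [2,-3,0,0,4,-5.5,0,0,6,-8,0,0,8,-9.5,0,0,8,-9.5,0,0]

```text
time_s: 27.55
ee_pos: [0.6219, -0.1487, 0.1764]
eef_rot: [-0.731, 1.569, -0.731]
force: [-4.8, -2.5, 7.6]
grip_width: 0.0024
```

```bash
python3 snap.py side s17 .65 -.13 .15 4; python3 - <<'E'
from fit import *
c=cam("side");P=pts(c)
# rim plane: find small-pot rim pts: world region
Q=P.reshape(-1,3);Q=Q[np.isfinite(Q[:,0])]
C=np.array([.656,-.150])
r=np.hypot(*(Q[:,:2]-C).T); 
m=(r<.045)&(Q[:,2]>.11)&(Q[:,2]<.24)
Q=Q[m]; a=np.degrees(np.arctan2(Q[:,1]-C[1],Q[:,0]-C[0])); r=r[m]
for b in range(-180,180,20):
    s=(abs(a-b)<10)&(r>.025)
    if s.sum()>5: 
        z=Q[s,2]; print(b,s.sum(),np.percentile(z,[50,90,97]).round(4))
E
```

```text
404 254 [ 0.62187695 -0.14862301  0.17637897] -0.009753202155676011 0.0028064489132530587 [-4.7 -3.4  7.6] [-0.31  1.14  0.21] 27.6
-180 54 [0.1578 0.2084 0.2382]
-160 190 [0.1937 0.2318 0.2382]
-140 66 [0.1646 0.1829 0.1861]
-120 38 [0.1674 0.1826 0.1836]
-100 26 [0.1704 0.1803 0.1822]
-80 24 [0.1687 0.1817 0.1827]
-60 8 [0.1799 0.1835 0.1836]
-40 17 [0.1825 0.1848 0.186 ]
-20 27 [0.1719 0.1869 0.1877]
0 62 [0.1689 0.1871 0.1915]
20 105 [0.1684 0.1954 0.1966]
40 131 [0.1613 0.197  0.199 ]
60 36 [0.1652 0.1968 0.1988]
140 37 [0.1453 0.1597 0.1661]
160 67 [0.1418 0.1661 0.1698]
```

View pics/s17.png

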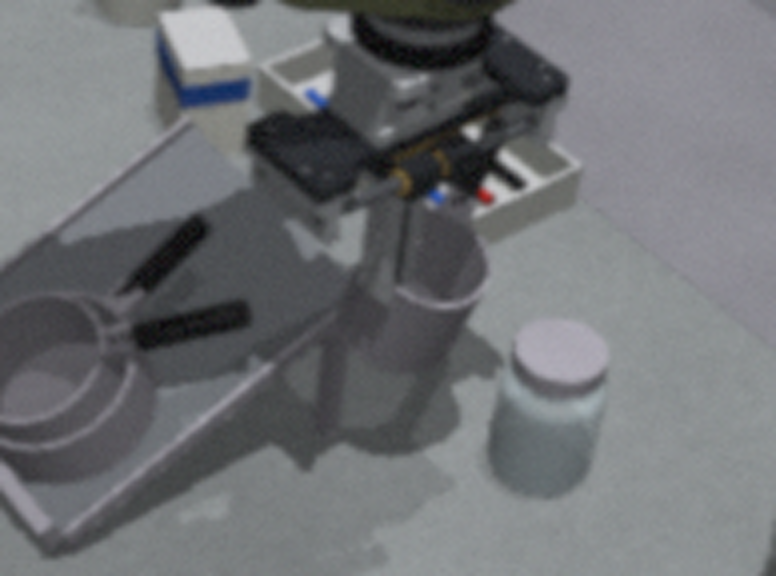

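Tilt is about 14°, so it needs roughly 9° more.

servo_tool:
  motion: [2,-1.5,0,0,4,-3,0,0,6,-4.5,0,0,8,-6,0,0,8,-6,0,0]

```text
time_s: 28.28
ee_pos: [0.622, -0.1551, 0.1688]
eef_rot: [-0.803, 1.568, -0.804]
force: [-6.1, -4.4, 10.6]
grip_width: 0.0024
```

```bash
cat > tilt.py <<'E'
from fit import *
import sys
C=np.array([float(sys.argv[1]),float(sys.argv[2])]); lo,hi=float(sys.argv[3]),float(sys.argv[4])
c=cam("side");P=pts(c);Q=P.reshape(-1,3);Q=Q[np.isfinite(Q[:,0])]
r=np.hypot(*(Q[:,:2]-C).T); m=(r<.042)&(r>.026)&(Q[:,2]>lo)&(Q[:,2]<hi); Q=Q[m]
a=np.degrees(np.arctan2(Q[:,1]-C[1],Q[:,0]-C[0])); T=[]
for b in range(-140,70,15):
    s=(abs(a-b)<8)
    if s.sum()>5: T.append([.035*np.cos(np.radians(b)),.035*np.sin(np.radians(b)),np.percentile(Q[s,2],93)])
T=np.array(T);A=np.c_[T[:,:2],np.ones(len(T))];k=np.linalg.lstsq(A,T[:,2],rcond=None)[0]
print("tilt x,y deg",np.degrees(np.arctan(k[:2])),"z0",k[2],"res",(T[:,2]-A@k).std(),len(T))
E
python3 tilt.py .656 -.155 .12 .24; python3 snap.py side s18 .65 -.13 .15 4
```

```text
tilt x,y deg [ 3.79992659 19.3393509 ] z0 0.1834081255223915 res 0.0017231255142589122 14
404 254 [ 0.62198724 -0.15510232  0.16891152] -0.02065411257523711 0.002855183886622358 [-7.1 -5.8 11.6] [-0.54  1.36  0.23] 28.375
```

View pics/s18.png

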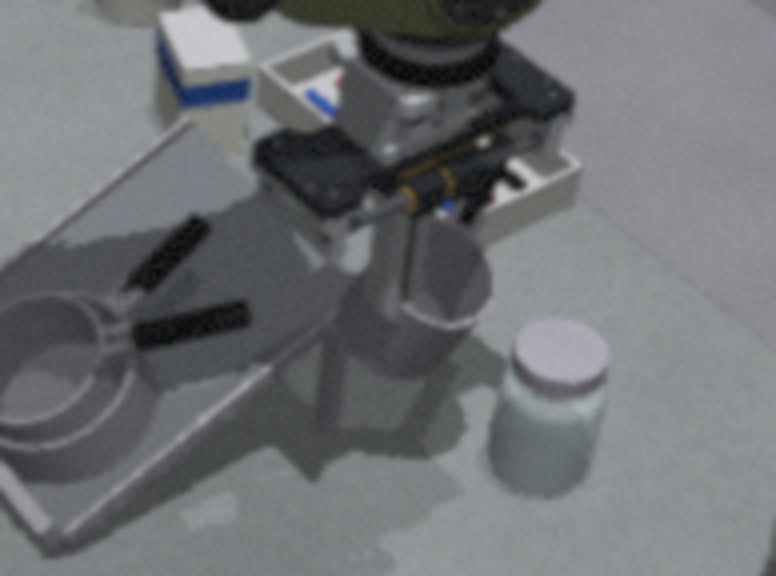

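servo_tool:
  motion: [2,-1.5,0,0,4,-3,0,0,4,-3,0,0]

```text
time_s: 28.75
ee_pos: [0.622, -0.1582, 0.165]
eef_rot: [-0.755, 1.568, -0.755]
force: [-6.3, -5.3, 12.1]
grip_width: 0.0028
```

```bash
python3 tilt.py .656 -.158 .12 .24;  python3 - <<'E'
from tgt import *
print(tcp(.0520,-.0235,.0345,.0675,.085,base=.008)); go(tcp(.0520,-.0235,.0345,.0675,.085,base=.008),-92.6)
E
```

```text
tilt x,y deg [ 3.8792566  22.89345239] z0 0.1814206941457817 res 0.001328599569020891 14
[0.42861808 0.01792779 0.18293855]
shift [ -18.7  176.  -193.5] roll -87.4 (q6 -0.3 t 28.8 )
```

servo_tool:
  motion: [-15,0,0,0,-40,0,0,0,-70,0,0,0,-75,15,-15,8,-75,32,-34,17,-75,50,-54,26,-75,68,-74,35,-75,87,-95,45,-75,106,-116,55,-75,124,-136,65,-75,142,-156,75,-75,158,-173,84,-75,170,-186,92.6,-60,176,-193.5,92.6,-40,176,-193.5,92.6,-19,176,-193.5,92.6,-19,176,-193.5,92.6,-19,176,-193.5,92.6]

```text
time_s: 31.05
ee_pos: [0.4288, 0.0191, 0.1832]
eef_rot: [1.684, 1.569, 0.068]
force: [-0.1, -1.3, -1.3]
grip_width: 0.0026
```

```bash
python3 snap.py side s19 .47 0 .13 4.5; python3 - <<'E'
from fit import *
c=cam("side");P=pts(c)
for z in(.163,.167,.171): print("small",z,fitrim(P,[.052,-.0235],z,.036,.005))
print("medium",fitrim(P,[.052,-.023],.065,.046,.004))
S=tos(P.reshape(-1,3));c0=np.array([.052,-.024]);S[:,:2]-=c0
r=np.hypot(S[:,0],S[:,1]);a=np.degrees(np.arctan2(S[:,1],S[:,0]))
for b in range(-180,180,20):
    z=S[(abs(r-.035)<.006)&(abs(a-b)<10)&(S[:,2]<.19)&(S[:,2]>.12),2]
    if len(z)>5: print(b,round(np.percentile(z,92),4),end=" | ")
E
```

```text
311 258 [0.42884723 0.01908277 0.18317466] -92.59168039599423 0.002598519610596563 [-0.  -0.2 -2.2] [0.08 0.22 0.02] 31.1
small 0.163 (array([ 0.0541, -0.0243]), 0.0345, 136, np.float64(-61.679867110121045), 77)
small 0.167 (array([ 0.054 , -0.0242]), 0.0346, 166, np.float64(-60.30079147407587), 208)
small 0.171 (array([ 0.054 , -0.0242]), 0.0346, 125, np.float64(-59.91953248420577), 204)
medium (array([ 0.0517, -0.0232]), 0.0445, 106, np.float64(-32.464992532196675), 129)
-180 0.1682 | -160 0.1692 | -140 0.1662 | -120 0.1676 | -100 0.1676 | -80 0.1686 | -60 0.1701 | -40 0.1716 | -20 0.1717 | 0 0.172 | 20 0.1701 | 40 0.1696 | 60 0.1683 | 80 0.1823 | 100 0.1747 | 120 0.1673 | 140 0.1685 | 160 0.1722 |
```

View pics/s19.png

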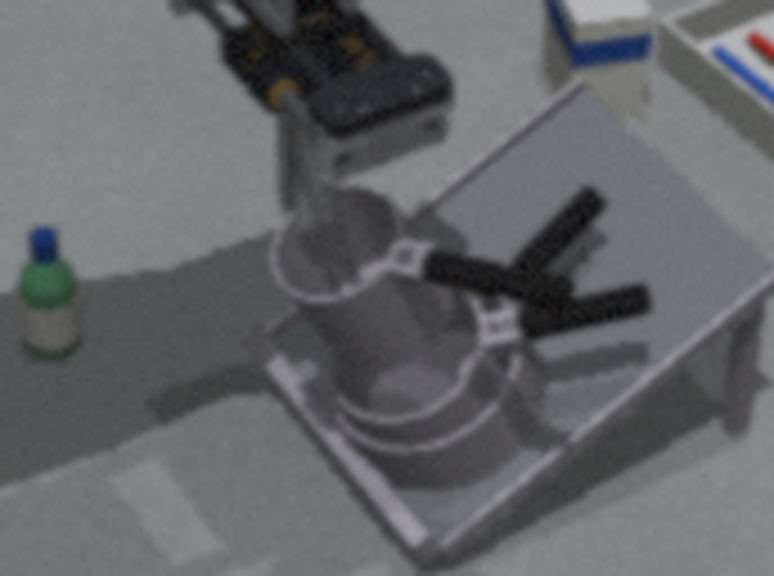

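The small pot is aligned within about 3° and 2.5 mm of the medium, with 28° between their handles. I'll add 5° of turn while descending along the normal, stopping 7 mm short.

servo_tool:
  motion: [7,3.3,-0.5,2,17,7.9,-1,5,27,12.6,-1,5,36,16.8,-1,5,45,21,-1,5,53,24.7,-1,5,60,28,-1,5,66,30.8,-1,5,70,32.6,-1,5,72.5,33.8,-1,5,72.5,33.8,-1,5]

```text
time_s: 32.52
ee_pos: [0.4621, 0.0185, 0.1095]
eef_rot: [-1.488, 1.571, 3.092]
force: [0.2, -0.2, -2.1]
grip_width: 0.0027
```

```bash
python3 snap.py side s20 .47 0 .1 4.5; python3 - <<'E'
from fit import *
c=cam("side");P=pts(c)
for z in(.086,.09): print("small",z,fitrim(P,[.052,-.0235],z,.036,.005))
print("medium",fitrim(P,[.052,-.023],.065,.046,.004))
S=tos(P.reshape(-1,3));c0=np.array([.052,-.024]);S[:,:2]-=c0
r=np.hypot(S[:,0],S[:,1]);a=np.degrees(np.arctan2(S[:,1],S[:,0]))
for b in range(-180,180,20):
    z=S[(abs(r-.035)<.006)&(abs(a-b)<10)&(S[:,2]<.105)&(S[:,2]>.05),2]
    if len(z)>5: print(b,round(np.percentile(z,92),4),end=" | ")
E
```

```text
311 267 [0.46217431 0.01851079 0.1096225 ] -97.59282328545758 0.002789593569390687 [-0.1  0.9 -2.4] [ 0.18  0.17 -0.  ] 32.575
small 0.086 (array([ 0.0504, -0.0234]), 0.0341, 133, np.float64(-65.5660648680133), 75)
small 0.09 (array([ 0.0504, -0.0237]), 0.0342, 132, np.float64(-64.57043510015771), 164)
medium (array([ 0.0565, -0.0326]), 0.0442, 93, np.float64(-29.35380471348266), 129)
-180 0.0896 | -160 0.0902 | -140 0.0899 | -120 0.0915 | -100 0.09 | -80 0.0929 | -60 0.0949 | -40 0.0918 | -20 0.0902 | 0 0.0906 | 20 0.0906 | 40 0.09 | 60 0.0828 | 80 0.1025 | 100 0.0932 | 120 0.0887 | 140 0.0881 | 160 0.088 |
```

View pics/s20.png

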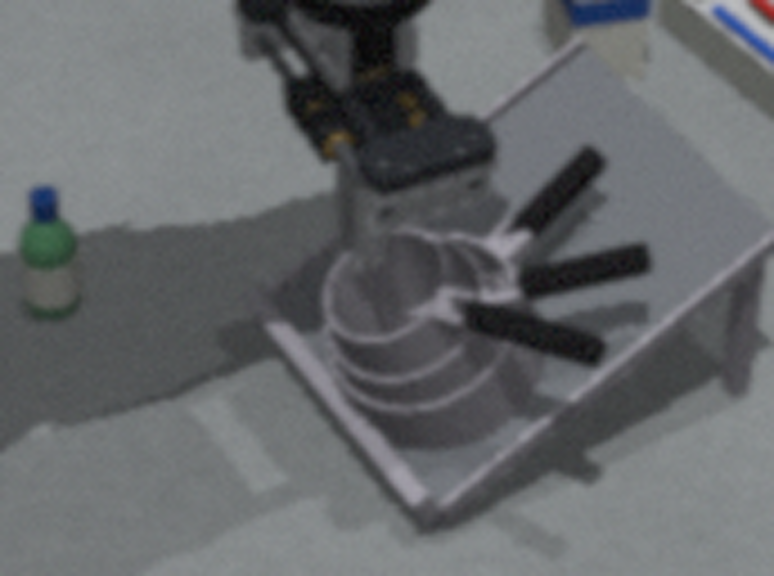

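The small pot is inside with no contact forces, its rim about 8 mm above final. Lower slowly.

servo_tool:
  motion: [1.5,0.7,0,0,3,1.4,0,0,4.5,2.1,0,0,5.7,2.7,0,0,5.7,2.7,0,0]

```text
time_s: 33.25
ee_pos: [0.465, 0.0182, 0.1043]
eef_rot: [1.831, 1.57, 0.128]
force: [-2.3, 1.1, 3.9]
grip_width: 0.0025
```

servo_tool:
  motion: [0.8,0.4,0,0,1.5,0.7,0,0,1.5,0.7,0,0]
  force: 15

```text
time_s: 33.62
ee_pos: [0.4663, 0.018, 0.1039]
eef_rot: [1.627, 1.568, -0.077]
force: [-4.7, 0.2, 17.6]
grip_width: 0.0029
```

```bash
cat > rim.py <<'E'
from fit import *
c=cam("side");P=pts(c)
print("small",fitrim(P,[.0505,-.0235],.083,.036,.005))
S=tos(P.reshape(-1,3));c0=np.array([.0505,-.024]);S[:,:2]-=c0
r=np.hypot(S[:,0],S[:,1]);a=np.degrees(np.arctan2(S[:,1],S[:,0]))
for b in range(-180,180,20):
    z=S[(abs(r-.035)<.006)&(abs(a-b)<10)&(S[:,2]<.105)&(S[:,2]>.05),2]
    if len(z)>5: print(b,round(np.percentile(z,92),4),end=" | ")
E
python3 rim.py
```

```text
small (array([ 0.0516, -0.0231]), 0.0344, 129, np.float64(-64.6887022843675), 168)
-180 0.0842 | -160 0.084 | -140 0.0828 | -120 0.0844 | -100 0.0835 | -80 0.0852 | -60 0.0881 | -40 0.0858 | -20 0.0849 | 0 0.085 | 20 0.0834 | 40 0.0833 | 60 0.0696 | 80 0.1018 | 100 0.0831 | 120 0.082 | 140 0.0827 | 160 0.0849 |
```

The rim is at about 84 mm against a nominal 82 mm, and the floor carries it. Relax the grip, then release and lift.

servo_tool:
  motion: [-0.5,0,0,0,-0.5,0,0,0,-0.5,0,0,0]
  force: 4

```text
time_s: 34.05
ee_pos: [0.4658, 0.018, 0.1031]
eef_rot: [1.452, 1.57, -0.252]
force: [-2.4, -0.6, 7.2]
grip_width: 0.0039
```

servo_tool:
  motion: [0,0,0,0,0,0,0,0,0,0,0,0,0,0,0,0]
  gripper: 0.3

```text
time_s: 34.55
ee_pos: [0.4652, 0.0174, 0.1026]
eef_rot: [-0.588, 1.569, -2.292]
force: [-3.1, -7.4, 1.1]
grip_width: 0.0282
```

servo_tool:
  motion: [-10,0,0,0,-30,0,0,0,-60,0,0,0,-110,0,0,0,-130,0,0,0,-130,0,-60,0,-130,0,-120,0,-130,0,-180,0,-130,0,-220,0,-130,0,-220,0,-130,0,-220,0]

```text
time_s: 35.92
ee_pos: [0.4945, 0.2358, 0.2329]
eef_rot: [-1.567, 1.571, 3.013]
force: [0.1, 0.5, -0.3]
grip_width: 0.0283
```

```bash
python3 snap.py side s21 .47 0 .1 4.5; python3 snap.py top t21 .5 0 .1 3.5; python3 rim.py; python3 - <<'E'
from fit import *
for n in("side","top"):
    c=cam(n);P=pts(c)
    print(n,"small",fitrim(P,[.051,-.0235],.082,.036,.004),"medium",fitrim(P,[.0525,-.0225],.064,.046,.003),"large",fitrim(P,[.057,-.023],.046,.056,.003))
    if n=="top":
        for k,(u,v) in dict(a=(227,319),b=(394,318),carton=(221,146),swab=(387,151)).items(): print(k,np.nanmedian(P[v-4:v+5,u-4:u+5].reshape(-1,3),0).round(4))
E
```

```text
311 267 [0.49458997 0.23539687 0.23307025] -97.62849789709395 0.028429859514010957 [-0.2 -1.2 -0.1] [-0.    0.15 -0.02] 35.975
308 253 [0.49465555 0.23525044 0.233138  ] -97.65614049709141 0.02814246769079051 [-0.   0.3 -0.3] [0.03 0.11 0.01] 36.025
small (array([ 0.0453, -0.0224]), 0.0344, 141, np.float64(-83.7370341817335), 193)
-180 0.0844 | -160 0.0823 | -140 0.083 | -120 0.0804 | -100 0.0847 | -80 0.0861 | -60 0.0818 | -40 0.0835 | -20 0.0847 | 40 0.0829 | 60 0.0832 | 80 0.0836 | 100 0.0825 | 120 0.083 | 140 0.0842 | 160 0.0825 | side small (array([ 0.0454, -0.0215]), 0.0343, 130, np.float64(-83.95829719184029), 180) medium (array([ 0.0556, -0.0255]), 0.0437, 90, np.float64(-31.159765760881953), 119) large (array([ 0.0554, -0.0234]), 0.0545, 98, np.float64(7.215229481692461), 101)
top small (array([ 0.0487, -0.02  ]), 0.0344, 150, np.float64(-83.40137642127127), 240) medium (array([ 0.0558, -0.0182]), 0.0441, 113, np.float64(-32.287524016582466), 172) large (array([ 0.0589, -0.0218]), 0.0544, 122, np.float64(7.537374992967597), 151)
a [0.3492 0.1122 0.5646]
b [ 0.3557 -0.1913  0.0748]
carton [0.7603 0.2038 0.0854]
swab [ 0.7382 -0.1835  0.1011]
```

View pics/s21.png

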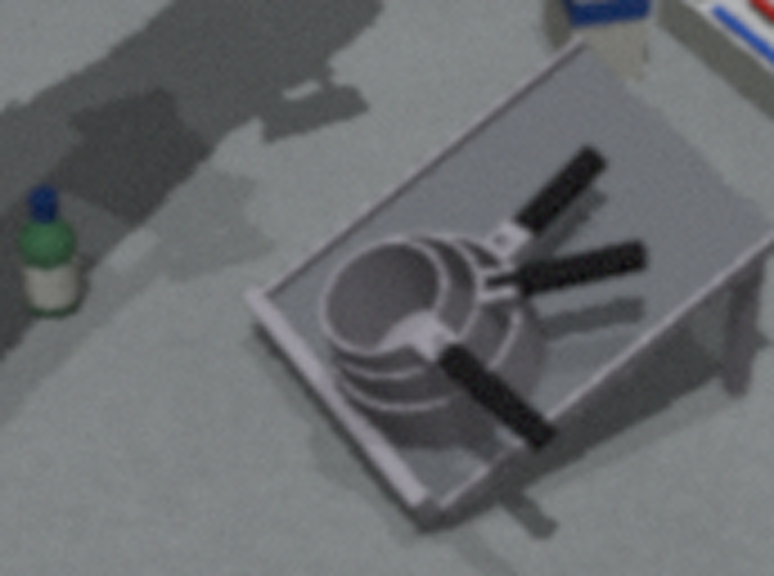

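View pics/t21.png

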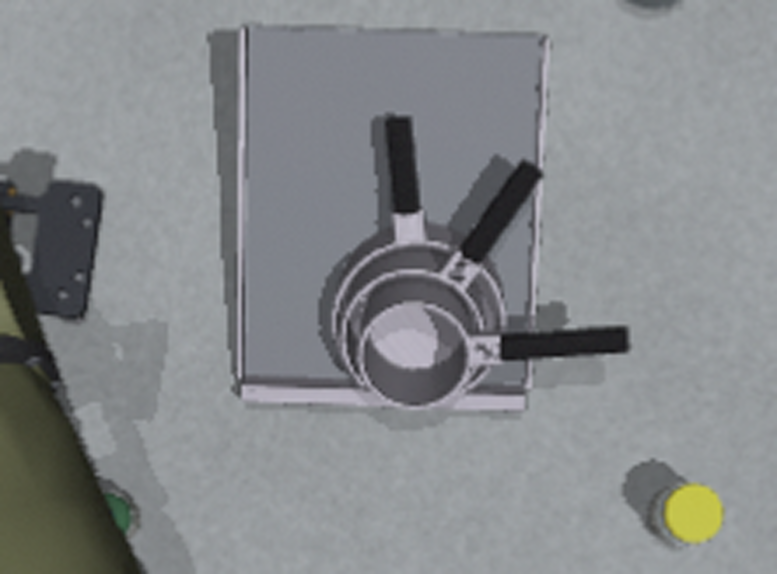

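The small pot is fully down but swung when released. Its handle is now about 51° past the medium's, with the tip about 106–108 mm aside (limit 115 mm). I'll nudge the handle back uphill towards 35° with the closed fingers.

```bash
python3 - <<'E'
from mv import *
a=np.radians(-83.7); h=tow([.0455+.115*np.cos(a),-.022+.115*np.sin(a),.076]); print("handle pt",h)
p=h+np.array([-.026,0.001,-.010]); print(p)
go(p+[0,0,.10],-92.6);go(p,-92.6)
E
```

```text
handle pt [ 0.46315073 -0.13109763  0.11544173]
[ 0.43715073 -0.13009763  0.10544173]
shift [ 27.6  -8.4 369.9] roll -5.1 (q6 2.08 t 36.17 )
shift [127.6  -8.4 369.9] roll -5.1 (q6 2.08 t 36.17 )
```

servo_tool:
  motion: [0,0,50,-3,0,0,105,-5,0,-4,165,-5,0,-8.4,225,-5,0,-8.4,285,-5,0,-8.4,340,-5,15,-8.4,370,-5,28,-8.4,370,-5,60,-8.4,370,-5,90,-8.4,370,-5,115,-8.4,370,-5,127,-8.4,370,-5,127,-8.4,370,-5]
  gripper: 0

```text
time_s: 37.8
ee_pos: [0.4373, -0.1291, 0.1057]
eef_rot: [-1.945, 1.57, 2.722]
force: [-0.0, 0.6, -0.4]
grip_width: 0.0005
```

```bash
python3 snap.py side s22 .47 -.05 .1 3.8
```

```text
323 279 [ 0.43763988 -0.12931164  0.10634883] -92.57990294021353 0.0005254466428389077 [0.  0.8 0.9] [-0.01  0.09  0.  ] 37.85
```

View pics/s22.png

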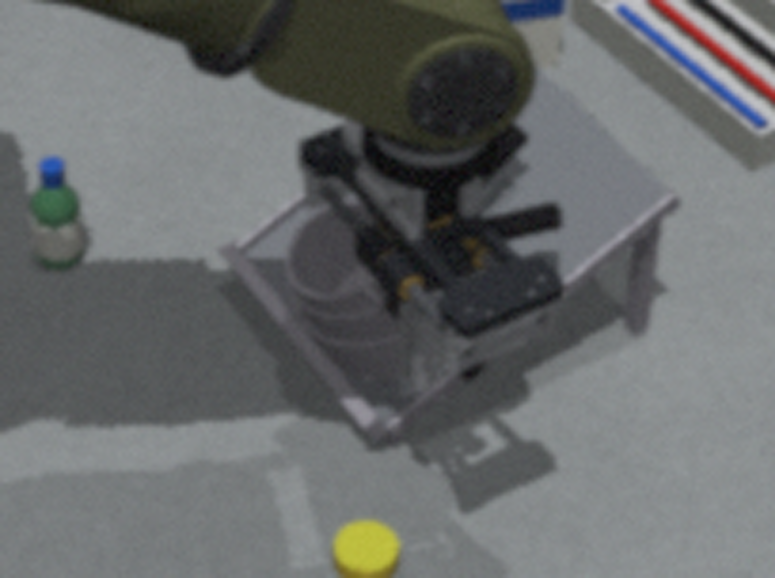

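servo_tool:
  motion: [0,4,0,0,0,8,0,0,-1,11,0,0,-2.3,14,0,0,-3.6,17,0,0,-5,20,0,0,-6.4,23,0,0,-7.8,26,0,0,-9.2,29,0,0,-10.6,32,0,0,-11.5,34,0,0,-11.5,34,0,0]

```text
time_s: 39.35
ee_pos: [0.4715, -0.131, 0.1174]
eef_rot: [1.447, 1.571, -0.169]
force: [0.7, 0.0, 0.3]
grip_width: 0.0001
```

servo_tool:
  motion: [2,-5,0,0,4,-12,0,0,4,-25,0,0,-50,-25,0,0,-110,-25,0,0,-130,-25,40,0,-130,-25,100,0,-130,-25,160,0,-130,-25,190,0,-130,-25,190,0]

```text
time_s: 40.6
ee_pos: [0.4367, -0.3209, 0.2468]
eef_rot: [-2.158, 1.57, 2.506]
force: [0.9, 0.8, 0.3]
grip_width: 0.0007
```

```bash
cat > fin.py <<'E'
from fit import *
for n in("side","top"):
    c=cam(n);P=pts(c)
    print(n,"small",fitrim(P,[.048,-.0235],.082,.036,.004),"medium",fitrim(P,[.0525,-.0225],.064,.046,.003),"large",fitrim(P,[.057,-.023],.046,.056,.003))
E
python3 fin.py;python3 rim.py; python3 snap.py side s23 .47 0 .1 4.5; python3 snap.py top t23 .5 0 .1 3.5
```

```text
side small (array([ 0.045 , -0.0214]), 0.0345, 146, np.float64(-68.48547945446202), 182) medium (array([ 0.0544, -0.0244]), 0.0438, 93, np.float64(-31.72798919803083), 102) large (array([ 0.0554, -0.0231]), 0.0544, 98, np.float64(7.1262613087412), 95)
top small (array([ 0.0484, -0.0196]), 0.0344, 149, np.float64(-67.78126083676833), 253) medium (array([ 0.0565, -0.0183]), 0.0437, 132, np.float64(-32.559625598338116), 167) large (array([ 0.0589, -0.0218]), 0.0545, 122, np.float64(7.511970928046556), 148)
small (array([ 0.0453, -0.0214]), 0.0344, 143, np.float64(-68.46504622359012), 191)
-180 0.084 | -160 0.0818 | -140 0.0815 | -120 0.0815 | -100 0.0837 | -80 0.0848 | -60 0.0859 | -40 0.0734 | 20 0.0848 | 40 0.081 | 60 0.0814 | 80 0.083 | 100 0.0842 | 120 0.084 | 140 0.0834 | 160 0.0834 | 311 267 [ 0.43779557 -0.31860759  0.24758506] -92.53360544520618 0.00020716207436912945 [-0.7  1.1  0.3] [-0.    0.18 -0.04] 40.8
308 253 [ 0.43788482 -0.31867415  0.24766297] -92.52459197224499 0.00021540555464889723 [-1.   0.7 -0.6] [ 0.    0.15 -0.02] 40.85
```

View pics/s23.png

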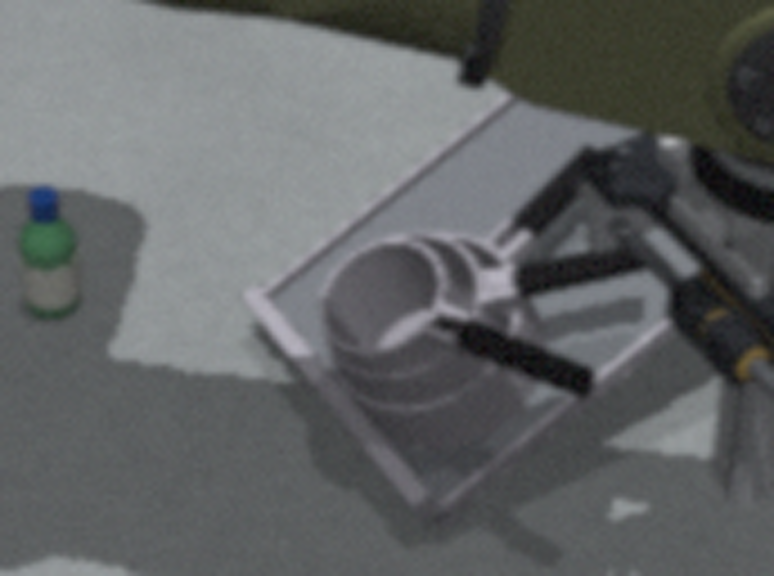

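View pics/t23.png

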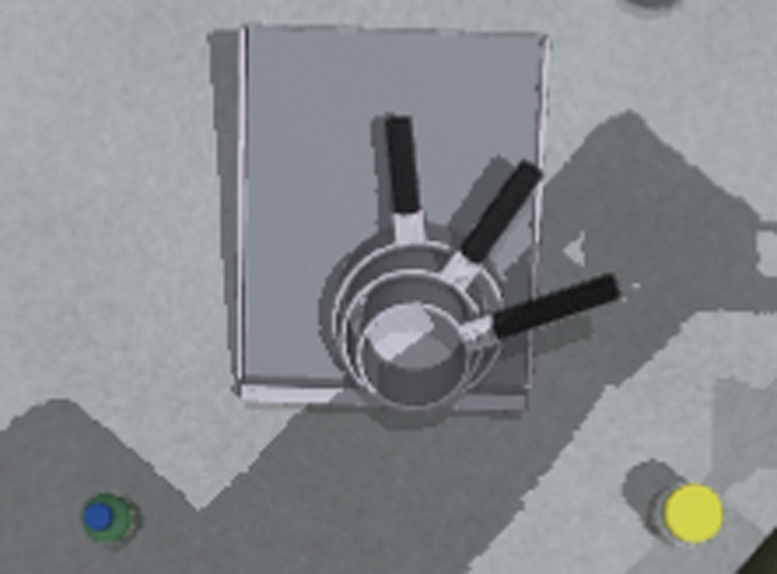

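The handles are now fanned about 39° and 36°, all rims lie flat and the robot is clear. Handing in.

```bash
python3 - <<'E'
from station import ctrl
print(ctrl.hand_in())
E
```

```text
the job is handed in; nothing more can be done
None
```

The three pots are nested on the stand and the job is handed in, about 41 s into the 72 s allowed. No verdict was reported. On my last measurements every end condition I could check was met.

**What I did**
- **Large pot:** I pushed it down the slope with the fingers either side of its handle until about 8 N showed it was against the stop.
- **Medium and small pots:** I carried each by its wall and tilted it to match the slope. The medium was tilted by pressing its handle on the stand's upper-left corner. The small was tilted by hinging its bottom edge on the upper-right corner. Each was then lowered square to the board.

**Last checks**

| Check | Result |
|---|---|
| Large pot, distance along the slope | 55.4 mm (side camera), 58.9 mm (top camera); required 50–61 mm |
| Medium rim height over the board | 64–66 mm (nominal 64), measured before release |
| Small rim height over the board | about 82–85 mm (nominal 82) |
| Fan, large to medium handle | about 39° |
| Fan, medium to small handle | about 36°, to the same side |
| Yellow-cap jar, carton, glass jar | within about 1 mm of where they started |
| Blue-cap bottle | hidden from the top camera in the final check; looks unmoved in the pictures |

**What disagreed or went wrong**
- The two cameras differ by about 3 mm along the slope.
- While pressing the medium pot down, the wrist force briefly rose to about 46 N (limit 120 N), so I backed off.
- The medium and small pots slid to the downhill side of their play, off centre by roughly 4 mm and 6–9 mm. The limit works out at about 12 mm.
- The small pot swung to about 51° past the medium's handle when released. I nudged its handle back to about 36°, and it stayed there.

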